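Uncouple the blow-off nozzle from the bench air outlet and park it

TASK

Uncouple the orange blow-off nozzle from its bench air outlet: press the coupling's flanged sleeve fully back down its leaning axis, without forcing it, until the nozzle springs up, then let the sleeve snap forward again and draw the nozzle out. Park the nozzle upright, nose down, in the white slotted fork, pushed to the back of the slot with its orange body resting on the plate, and let go. Leave the blue plug's coupling alone and do not push the tape, cup, spray can or screwdriver about.

Things in the scene. Friction and masses are not known exactly. Their poses are not given: they have to be found in the camera images.
- socket_a: Fixed brass socket of the coupling holding the orange nozzle, on a grey block. Origin on the socket axis, 58 mm above the bench; z = coupling axis, leaning 23 degrees from vertical to the robot side; y is level. Tube radius 12.5 outside, bore 9.5 mm, rim at z = 34. Pawls lock the nozzle until the sleeve is almost fully back; a valve spring then lifts it 9 mm.
- flange_a (a point): Centre of the upper face of the steel sleeve's flange (orange nozzle's coupling), on the axis, 32 mm above socket_a's origin when forward and moving with it. Flat ring, radius 13.5 to 30 mm, 5 mm thick, square to the axis; barrel below it has radius 17.5 mm, 15 mm free under the rim. The nozzle stands in its middle: press the ring beside it (one side will do), say with shut fingers.
- sleeve_a (a joint): Travel of that sleeve (m): 0 forward (locked), 0.009 fully back on a rigid stop; pressing it along the axis towards the bench increases it. Spring force about 6.5 N at 0, 12.5 N at the stop. Let go, it snaps forward; a nozzle that has sprung up stays up, loose, with 26 mm still in the bore, and the pawls close below its collar.
- nozzle_mid (a point): Centre of the loose nozzle's orange cylinder (radius 12, 22 tall, 90 g); z = nozzle axis, nose to outlet. Above: brass cone 3 mm tall. Below: neck radius 4.5, 13 long; collar radius 8.5, 4 thick; nose radius 4.5, 20 long (tip 48 mm, orange underside 11 mm below this point). Locked: on the coupling axis, 47 mm above socket_a's origin (4 mm over the flange); sprung up: 56 mm, leaning up to 0.1 rad.
- sleeve_b (a joint): Travel of the sleeve of the second, equal coupling, which holds a blue plug (same size, no cone), to be left alone: 0 forward, 0.009 back (m).
- socket_b: Socket of the second coupling (blue plug), made and oriented as socket_a. Leave alone.
- seat (a point): White fork: point on the plate's upper face, 60 mm above the bench, where the nozzle axis belongs, 1 mm short of where the neck meets the slot's back end. Slot 14 mm wide along this frame's x, open at its -x end (robot side); straight part starts 37 mm before this point, flared mouth (30 mm wide) 55 mm before. Plate 4 mm thick, 58 wide, 48 mm free below. Neck in slot, collar below.
- tape: Yellow ring (tape roll), outside diameter 90 mm, 24 mm high, loose; origin under its centre. Bystander.
- screwcup: White cup, diameter 66 mm, 50 mm high, loose; origin under its centre. Bystander.
- spray: Spray can with red cap, diameter 52 mm, 150 mm tall, loose; origin under its centre. Bystander.
- driver: Red-handled screwdriver, 170 mm long, lying on the bench along its own x axis. Bystander.
- nozzle: The same orange nozzle; origin at its nose tip, axes as nozzle_mid.
Things that resemble listed ones, but are neither listed nor needed, are in the scene too. Leave any pink look-alike of the nozzle alone.

How it is judged:
By the outcome, as a careful person would: the job done as asked, in the order asked, and still so for the second after the job is handed in, with the robot touching nothing.
It also fails if it takes over 51 s, if anything falls off the work surface, if the arm or the gripper's body presses on something with over 40 N, if the wrist force passes 120 N, or if a joint passes its speed limit or range.

ROBOT

A 6-joint arm with a two-finger parallel gripper is mounted at the origin on the work surface. World frame = base frame: x ahead of the robot, y to its left, z up, the work surface at z = 0. Lengths are in m, angles in rad, forces in N, time in s.
With the tool pointing down it reaches from about 0.225 to 0.875 m from the base axis. Payload 3.4 kg.
Tool frame: the origin (TCP) lies at the very end of the fingers, on their centre line; the grasp point (between the pads) lies manip.pinch_z behind it (manip.pinch_z is the distance from the TCP to the grasp point, in m); z points along the fingers, y is the direction in which the jaws open and shut (so a half turn about z gives the same grasp; the last joint's range is limited). The gripper opens to 85 mm and grips with 20 to 120 N. Pads are 22 mm wide; open, the fingers measure 114 mm over their backs; the gripper's body (76 mm by 85 mm) begins 54 mm behind the grasp point. The pads swing forward as they close: fully open they stand 13 mm farther back than shut.
Start: joints at [-1.254, 0.276, 1.505, -0, 1.361, -0.121], TCP at [0.244, -0.521, 0.231] pointing down, gripper open.
Joint ranges: [-2.89, 2.89], [-0.75, 2.08], [0.22, 2.7], [-1.18, 4.32], [0.11, 2.71], [-2.7, 2.7]. Speed limits (rad/s): [2.57, 2.57, 3.14, 3.14, 3.14, 3.14].

INTERFACE

Orientations are given as a unit quaternion [w, x, y, z].
In Python, from rig import manip, imaging, workorder gives the robot as it stands.
- The arm moves only by the tool apply_moves, never from a script. Its argument "moves" is one flat list of numbers, 7 for each row, row after row: the finger opening in m, from 0 to 0.0854, then the shift along the tool's x, y, z in m, then the turn, a rotation vector about the tool's x, y, z in rad. In form: [jaw, tx, ty, tz, rx, ry, rz, jaw, tx, ty, tz, rx, ry, rz, ...]. A call has exactly 8 rows; each row shifts and turns the pose as measured when the row begins, along the tool's axes as they then stand; what a row does not reach is not made up. A row lasts 1/12 s, in which the tool goes at most 41.7 mm and 7.16 degrees, less where a joint would pass 70% of its speed; a pose out of reach is approached as far as the arm can. A call with a gripper value outside its range is refused whole. The fingers move at their own pace and stop on an object; "newtons" is the grip in N (left out, the last holds). Time passes only in rows, so rows that do not move let the fingers close, or fill a call up. It gives the time, the measured TCP pose, the force and the opening at its end, in the units of the state.
- manip.get_state(): the state, without advancing time (a new reading comes with each control period).
- imaging.get_image(name): name is "scene" or "top"; returns a dict with "image" (400x640x3 uint8, red, green, blue), "range_z" (400x640 float32, m along the optical axis (not along the pixel's ray), 0 where there is no reading), "fx", "fy", "cx", "cy" (pixels), "R" (3x3) and "t" (3): a world point X has camera coordinates R X + t. Camera axes: x right, y down, z forward; pixel columns grow to the right and rows downward; lengths in m; the calibration is good to about 2 mm. A picture is of the moment at which its call begins.
- workorder.sign_off(): hands the job in, once; it reports no verdict.
The state is a dict: "clock": time; "qpos": joint angles; "qd": joint speeds; "effort": joint torques, N m; "position": TCP position; "ee_rot": TCP orientation; "contact_force": force on the tool from outside, world axes, zero at the start; "moment": the same for the moment, N m; "width": finger opening in m.
Only numpy, scipy, OpenCV 4.12 (cv2) and the standard library are available. Lean on these libraries where they do the work, as an engineer would, in place of code of your own. Each camera call takes 0.05 s, during which the arm holds its last target.

## Working session

There is one attempt and no reset: what is moved stays moved. The work goes in short steps, Python scripts to look and compute and a tool call to move; the robot and the scene stay as the last step left them, time stands still between calls to the robot, and variables do not carry over. Pictures are saved under pics/ and viewed, and the job is handed in when it is done.

Besides the shell and the picture viewer there is one more tool, called after "Request:" as name(argument=value, ...) on one line, values as JSON. apply_moves: Moves the arm, as the interface text tells. Its arguments: {"type":"object","properties":{"moves":{"type":"array"},"newtons":{"type":"number"}},"required":["moves"]}

```bash
ls; mkdir -p pics
python3 - <<'E'
from rig import manip, imaging
import cv2, numpy as np
print(manip.pinch_z); print(manip.get_state())
for n in("scene","top"):
    d=imaging.get_image(n); cv2.imwrite(f"pics/{n}0.png",d["image"][:,:,::-1]); np.savez(f"{n}0.npz",**d)
    print(n,d["fx"],d["cx"],d["cy"],d["R"],d["t"],-d["R"].T@d["t"])
E
```

```text
pics
0.0187
{'clock': 0.0, 'qpos': array([-1.25402470e+00,  2.76598087e-01,  1.50613701e+00,  6.38908779e-07,
        1.36070633e+00, -1.21008348e-01]), 'qd': array([ 0.00119482,  0.00113576,  0.00091025,  0.00095672, -0.00048794,
       -0.00083247]), 'effort': array([-2.62593458e-03, -4.16789138e+01, -2.45811832e+01, -5.45319799e-04,
        1.10081464e-02, -7.36505683e-07]), 'position': array([ 0.24358349, -0.52026897,  0.23043641]), 'ee_rot': array([-9.19997073e-04,  9.76138683e-01,  2.17146073e-01, -9.00256446e-05]), 'contact_force': array([-0.01237271,  0.32664948,  0.59336558]), 'moment': array([-0.0050595 ,  0.03897412,  0.01051321]), 'width': 0.08542659056126191}
scene 369.2299235952134 318.492440041468 199.6101083983981 [[ 0.54791142  0.83652084 -0.00509571]
 [ 0.69789008 -0.46045155 -0.54857435]
 [-0.4612402   0.2970139  -0.83608625]] [-0.34170681 -0.3183689   1.07969886] [ 0.90741208 -0.18143416  0.72633112]
top 425.9239878158598 314.6105795930055 199.93225771089203 [[-0.02494493 -0.99944642 -0.02201389]
 [-0.98576678  0.02825383 -0.16572743]
 [ 0.16625766  0.0175665  -0.98592586]] [0.07037265 0.58951867 0.88368265] [0.43596434 0.03815432 0.97049417]
```

View pics/scene0.png

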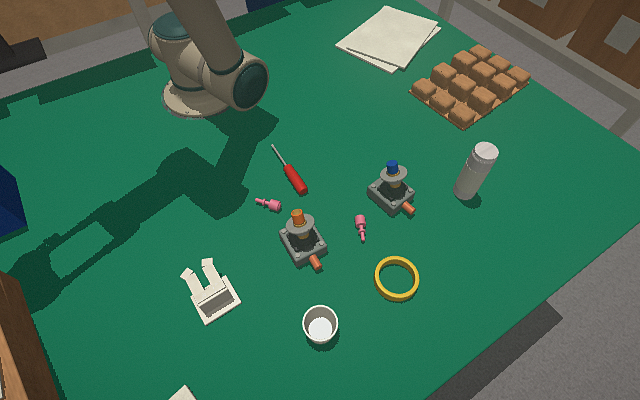

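View pics/top0.png

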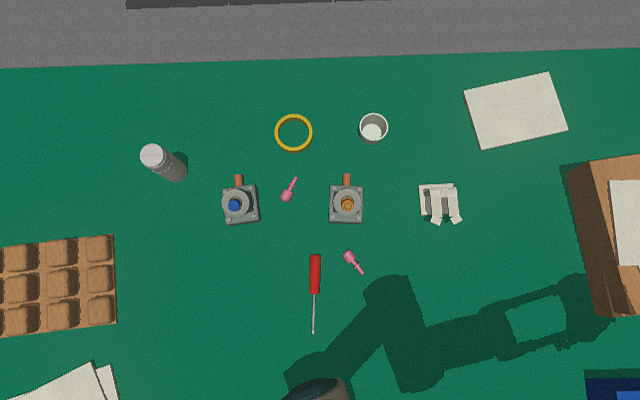

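The orange nozzle on its coupling is at scene (298,216) and top (347,204). The fork is at scene (210,290) and top (440,203). Things that could be mistaken for the nozzle: pink pieces at scene (268,204) and (361,227), the blue plug at (392,168), and the orange hose stubs at (315,261) and (407,208). I choose the upright orange cylinder inside the steel flange and will check it in crops.

Run:
```python
import cv2, numpy as np
a=cv2.imread("pics/scene0.png")[190:330,170:340]; b=cv2.imread("pics/top0.png")[160:240,310:480]
a=cv2.resize(a,None,fx=4,fy=4,interpolation=cv2.INTER_CUBIC)
b=cv2.resize(b,None,fx=4.5,fy=4.5,interpolation=cv2.INTER_CUBIC)
cv2.imwrite("pics/ca.png",a);cv2.imwrite("pics/cb.png",b)
```

```text
(no output)
```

View pics/ca.png

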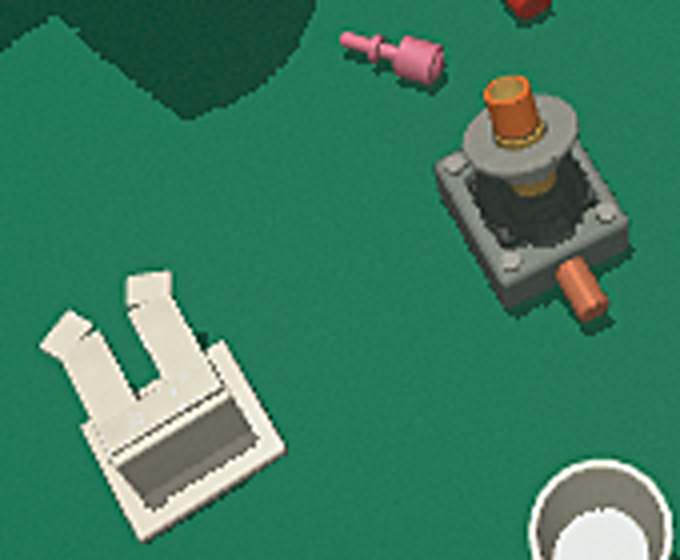

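View pics/cb.png

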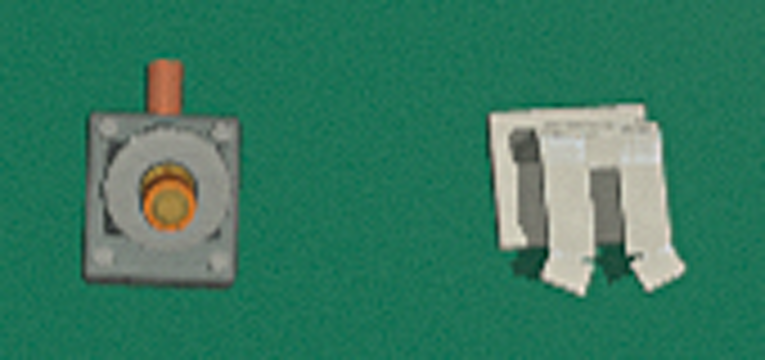

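The crop confirms it: an orange cylinder with a brass outlet stands in the grey ring (crop (515,110)), leaning to the robot side. The fork's slot opens towards the robot. Next I measure both.

```bash
cat > h.py <<'E'
import numpy as np, cv2
def pts(d):
    z=d["range_z"].astype(float); v,u=np.mgrid[:400,:640]
    c=np.stack([(u-d["cx"])/d["fx"]*z,(v-d["cy"])/d["fy"]*z,z],-1)
    return (c-d["t"])@d["R"], z>0      # R^T (c-t)
def proj(d,X):
    c=np.asarray(X)@d["R"].T+d["t"]; return np.stack([c[...,0]/c[...,2]*d["fx"]+d["cx"],c[...,1]/c[...,2]*d["fy"]+d["cy"]],-1)
def ray(d,u,v,h):
    r=d["R"].T@np.array([(u-d["cx"])/d["fx"],(v-d["cy"])/d["fy"],1.]); o=-d["R"].T@d["t"]
    return o+r*(h-o[2])/r[2]
def load(n): return dict(np.load(n))
def hsv(d): return cv2.cvtColor(d["image"],cv2.COLOR_RGB2HSV)
E
python3 - <<'E'
from h import *
for n,box in(("scene",(190,270,270,340)),("top",(170,235,320,375))):
    d=load(n+"0.npz"); P,ok=pts(d); H=hsv(d); m=np.zeros((400,640),bool); r0,r1,c0,c1=box; m[r0:r1,c0:c1]=1
    g=P[50:60,300:310].reshape(-1,3)
    orange=m&ok&(H[...,0]<16)&(H[...,1]>150)&(P[...,2]>0.085)
    grey=m&ok&(H[...,1]<60)&(P[...,2]>0.066)
    print(n,"orange",orange.sum(),P[orange].min(0),P[orange].max(0),P[orange].mean(0))
    Q=P[grey]; print("grey",len(Q),Q.min(0),Q.max(0),Q.mean(0))
    c=Q.mean(0)
    for _ in range(5):
        w=np.linalg.svd(Q-c)[2][2]; w*=np.sign(w[2]); s=abs((Q-c)@w)<0.004; Q=Q[s]; c=Q.mean(0)
    print("plane n",w,"tilt",np.degrees(np.arccos(w[2])),"yaw",np.degrees(np.arctan2(w[1],w[0])),len(Q),c)
    # circle fit in plane
    print("ext",Q.min(0),Q.max(0))
    ys=np.argwhere(grey); print(ys.min(0),ys.max(0))
    # top of nozzle
    t=m&ok&(P[...,2]>0.125); print("above .125",t.sum(),P[t].mean(0) if t.any() else "", P[t].max(0) if t.any() else "")
    b=(~m|True)&ok&(H[...,0]>60)&(H[...,0]<90)&(H[...,1]>100); print("bench z med",np.median(P[b][:,2]))
E
```

```text
scene orange 129 [ 0.55931838 -0.02689359  0.08633526] [ 0.58774824 -0.0045726   0.11735377] [ 0.57793829 -0.01747557  0.10649424]
grey 337 [ 0.5537064  -0.045529    0.07184058] [0.60781309 0.01279382 0.09958354] [ 0.58767356 -0.01846842  0.08900123]
plane n [-0.36843915  0.02261542  0.92937675] tilt 21.662131150402598 yaw 176.48749428131075 304 [ 0.58646766 -0.01821513  0.08999602]
ext [ 0.5537064  -0.045529    0.07652363] [0.60781309 0.01279382 0.09898918]
[213 286] [235 314]
above .125 0  
bench z med -0.00029156598956245127
top orange 62 [ 0.55855598 -0.02258599  0.1003001 ] [ 0.58455654 -0.00198514  0.11772892] [ 0.57199655 -0.01151724  0.11157511]
grey 455 [ 0.55249888 -0.0432291   0.07476023] [0.60671604 0.01550392 0.10296983] [ 0.58165867 -0.0132196   0.08893041]
plane n [-0.38991561  0.02780904  0.92043059] tilt 23.010887208404313 yaw 175.9205350265568 448 [ 0.58154839 -0.0131264   0.08898787]
ext [ 0.55249888 -0.0432291   0.07476023] [0.60671604 0.01550392 0.10204919]
[188 333] [215 361]
above .125 0  
bench z med 0.0008251407660706629
```

Run:
```python
from h import *
for n,box in(("scene",(250,330,170,245)),("top",(175,235,410,470))):
    d=load(n+"0.npz"); P,ok=pts(d); H=hsv(d); m=np.zeros((400,640),bool); r0,r1,c0,c1=box; m[r0:r1,c0:c1]=1
    w=m&ok&(H[...,1]<70)&(H[...,2]>120)&(P[...,2]>0.052)&(P[...,2]<.07)
    Q=P[w]; print(n,len(Q),Q.min(0),Q.max(0),np.median(Q,0), np.percentile(Q[:,2],[5,50,95]))
    xy=Q[:,:2]; 
    r=cv2.minAreaRect((xy*1000).astype(np.float32)); print(r); print(cv2.boxPoints(r))
    # occupancy picture
    img=np.zeros((110,110),np.uint8); o=np.array([0.38,-0.30])
    print(sorted(set())) 
    np.save(n+"_fork.npy",Q)
```

```text
scene 1003 [ 0.53040766 -0.26032483  0.05284927] [ 0.61182466 -0.19381426  0.063649  ] [ 0.57798104 -0.22784396  0.05946695] [0.05559862 0.05946695 0.06137254]
((571.2627563476562, -226.56576538085938), (81.21659088134766, 66.52130126953125), 0.8922224044799805)
[[ 530.1414  -193.94148]
 [ 531.1773  -260.4547 ]
 [ 612.3841  -259.19006]
 [ 611.3482  -192.67682]]
[]
top 793 [ 0.52982646 -0.2570972   0.05382847] [ 0.61123429 -0.19048935  0.06631581] [ 0.57409452 -0.22270478  0.06052093] [0.05691578 0.06052093 0.06300752]
((570.87939453125, -222.72109985351562), (81.18836212158203, 66.59160614013672), 1.9208366870880127)
[[ 529.192   -190.80466]
 [ 531.4241  -257.35886]
 [ 612.5668  -254.63754]
 [ 610.3347  -188.08334]]
[]
```

Run:
```python
from h import *
for n in("scene","top"):
    Q=np.load(n+"_fork.npy")
    print(n)
    for x0 in np.arange(.528,.614,.004):
        s=np.sort(Q[(Q[:,0]>=x0)&(Q[:,0]<x0+.004),1])*1000
        if len(s)<3: continue
        g=np.diff(s); i=g.argmax(); print(f"{x0+.002:.3f} y {s[0]:.1f}..{s[i]:.1f} gap {g[i]:.1f} {s[i+1]:.1f}..{s[-1]:.1f} gapc {(s[i]+s[i+1])/2:.1f}")
```

```text
scene
0.530 y -244.4..-243.0 gap 31.9 -211.0..-209.4 gapc -227.0
0.534 y -252.4..-240.5 gap 27.8 -212.7..-198.7 gapc -226.6
0.538 y -260.3..-238.0 gap 23.6 -214.4..-193.8 gapc -226.2
0.542 y -259.4..-236.4 gap 19.4 -217.0..-194.6 gapc -226.7
0.546 y -258.6..-237.3 gap 18.6 -218.6..-197.3 gapc -228.0
0.550 y -256.4..-234.7 gap 15.2 -219.5..-198.2 gapc -227.1
0.554 y -255.3..-235.5 gap 16.0 -219.5..-198.3 gapc -227.5
0.558 y -255.2..-234.0 gap 14.4 -219.6..-198.4 gapc -226.8
0.562 y -255.1..-234.0 gap 15.3 -218.8..-198.5 gapc -226.4
0.566 y -255.0..-234.7 gap 15.9 -218.8..-199.4 gapc -226.8
0.570 y -255.0..-233.8 gap 14.9 -218.8..-197.8 gapc -226.3
0.574 y -254.1..-234.0 gap 15.0 -219.0..-198.7 gapc -226.5
0.578 y -255.0..-233.8 gap 15.7 -218.1..-198.8 gapc -226.0
0.582 y -254.8..-233.9 gap 14.9 -219.0..-198.1 gapc -226.5
0.586 y -255.1..-234.8 gap 17.4 -217.4..-198.2 gapc -226.1
0.590 y -253.2..-229.2 gap 2.3 -226.8..-197.4 gapc -228.0
0.594 y -254.0..-211.9 gap 1.7 -210.2..-197.6 gapc -211.1
0.598 y -254.0..-226.2 gap 1.7 -224.4..-197.0 gapc -225.3
0.602 y -253.8..-208.1 gap 2.5 -205
[... 675 characters left out ...]
.566 y -252.9..-231.2 gap 14.8 -216.4..-195.1 gapc -223.8
0.570 y -250.9..-231.5 gap 14.7 -216.8..-195.1 gapc -224.2
0.574 y -251.3..-231.7 gap 16.3 -215.4..-195.1 gapc -223.6
0.578 y -251.4..-231.5 gap 15.6 -215.9..-195.6 gapc -223.7
0.582 y -252.0..-232.3 gap 16.4 -215.9..-196.6 gapc -224.1
0.586 y -252.9..-229.9 gap 14.3 -215.6..-196.8 gapc -222.8
0.590 y -250.9..-219.2 gap 3.2 -216.0..-194.9 gapc -217.6
0.594 y -251.0..-234.9 gap 3.1 -231.8..-194.7 gapc -233.4
0.598 y -251.4..-249.5 gap 2.4 -247.1..-195.1 gapc -248.3
0.602 y -252.2..-201.7 gap 2.8 -198.9..-195.2 gapc -200.3
0.606 y -251.1..-237.3 gap 2.9 -234.4..-194.4 gapc -235.9
0.610 y -251.2..-203.5 gap 4.6 -198.9..-194.5 gapc -201.2
```

Run:
```python
from h import *
# rectified views on plane z=.06 (fork) with 0.25mm/px, from each cam
x0,x1,y0,y1=.52,.62,-.275,-.18; s=4000
xs,ys=np.meshgrid(np.arange(y1,y0,-1/s),np.arange(x1,x0,-1/s))
out=[]
for n in("scene","top"):
    d=load(n+"0.npz"); X=np.stack([ys,xs,np.full_like(xs,.06)],-1); uv=proj(d,X).astype(np.float32)
    im=cv2.remap(d["image"][:,:,::-1].copy(),uv[...,0],uv[...,1],cv2.INTER_LINEAR)
    for k in range(0,10):
        r=int((x1-(x0+.01*k))*s); 
        if r<im.shape[0]: cv2.line(im,(0,r),(6,r),(0,0,255),1); 
    for k in range(0,10): c=int(k*.01*s); cv2.line(im,(c,0),(c,6),(0,0,255),1)
    out.append(im)
o=np.hstack(out); cv2.imwrite("pics/fork.png",o); print(o.shape)
```

```text
(400, 762, 3)
```

View pics/fork.png

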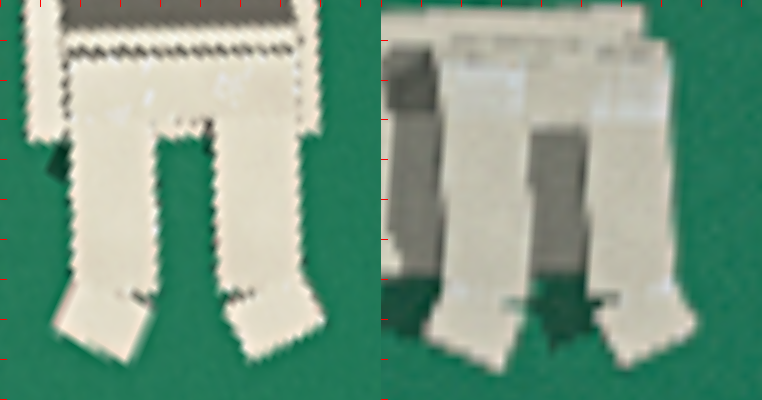

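```bash
cat >> h.py <<'E'
from scipy.spatial.transform import Rotation as Ro
th=np.radians(23); ya=np.radians(176)
AX=np.array([np.sin(th)*np.cos(ya),np.sin(th)*np.sin(ya),np.cos(th)])
FL=np.array([0.580,-0.0152,0.0880])
LY=np.array([np.sin(ya)*-1,np.cos(ya),0])
def frame(z,y):
    z=z/np.linalg.norm(z); y=y-z*(y@z); y/=np.linalg.norm(y); return np.stack([np.cross(y,z),y,z],1)
RP=frame(-AX,LY)
def state():
    from rig import manip
    s=manip.get_state(); q=s["ee_rot"]; return s,np.array(s["position"]),Ro.from_quat([q[1],q[2],q[3],q[0]]).as_matrix()
def plan(pt,Rt,n):
    s,p,R=state(); rv=Ro.from_matrix(R.T@Rt).as_rotvec()
    print("need tool shift mm",np.round(R.T@(pt-p)*1e3,1),"turn deg",np.round(np.degrees(rv),2),"clock",s["clock"],"f",np.round(s["contact_force"],1),"w",round(s["width"]*1e3,1))
    for k in range(n):
        Rk=R@Ro.from_rotvec(rv*k/n).as_matrix()
        print(np.round(Rk.T@(pt-p)/n,4),np.round(rv/n,4))
E
python3 - <<'E'
from h import *
print(AX,RP)
plan(FL+.09*AX,RP,24)
E
```

```text
[-0.38977933  0.02725603  0.92050485] [[ 9.18262550e-01 -6.97564737e-02  3.89779327e-01]
 [-6.42111726e-02 -9.97564050e-01 -2.72560257e-02]
 [ 3.90731128e-01 -1.83358051e-19 -9.20504853e-01]]
need tool shift mm [ 488.1 -331.9   60.3] turn deg [-5.93 22.51 28.67] clock 0.1 f [ 0.   0.1 -0.2] w 85.6
[ 0.0203 -0.0138  0.0025] [-0.0043  0.0164  0.0208]
[ 0.02   -0.0143  0.0028] [-0.0043  0.0164  0.0208]
[ 0.0196 -0.0147  0.003 ] [-0.0043  0.0164  0.0208]
[ 0.0193 -0.0151  0.0033] [-0.0043  0.0164  0.0208]
[ 0.0189 -0.0155  0.0035] [-0.0043  0.0164  0.0208]
[ 0.0185 -0.0159  0.0038] [-0.0043  0.0164  0.0208]
[ 0.0181 -0.0163  0.004 ] [-0.0043  0.0164  0.0208]
[ 0.0177 -0.0167  0.0042] [-0.0043  0.0164  0.0208]
[ 0.0173 -0.0171  0.0045] [-0.0043  0.0164  0.0208]
[ 0.0169 -0.0175  0.0047] [-0.0043  0.0164  0.0208]
[ 0.0164 -0.0178  0.0049] [-0.0043  0.0164  0.0208]
[ 0.016  -0.0182  0.005 ] [-0.0043  0.0164  0.0208]
[ 0.0155 -0.0186  0.0052] [-0.0043  0.0164  0.0208]
[ 0.015  -0.0189  0.0054] [-0.0043  0.0164  0.0208]
[ 0.0145 -0.0192  0.0055] [-0.0043  0.0164  0.0208]
[ 0.014  -0.0195  0.0057] [-0.0043  0.0164  0.0208]
[ 0.0135 -0.0199  0.0058] [-0.0043  0.0164  0.0208]
[ 0.013  -0.0202  0.006 ] [-0.0043  0.0164  0.0208]
[ 0.0125 -0.0205  0.0061] [-0.0043  0.0164  0.0208]
[ 0.012  -0.0207  0.0062] [-0.0043  0.0164  0.0208]
[ 0.0114 -0.021   0.0063] [-0.0043  0.0164  0.0208]
[ 0.0109 -0.0213  0.0064] [-0.0043  0.0164  0.0208]
[ 0.0103 -0.0215  0.0065] [-0.0043  0.0164  0.0208]
[ 0.0098 -0.0217  0.0065] [-0.0043  0.0164  0.0208]
```

Request:
apply_moves(moves=[0.036,0.02,-0.014,0.003,-0.004,0.016,0.021,0.036,0.02,-0.014,0.003,-0.004,0.016,0.021,0.036,0.02,-0.015,0.003,-0.004,0.016,0.021,0.036,0.019,-0.015,0.003,-0.004,0.016,0.021,0.036,0.019,-0.015,0.003,-0.004,0.016,0.021,0.036,0.018,-0.016,0.004,-0.004,0.016,0.021,0.036,0.018,-0.016,0.004,-0.004,0.016,0.021,0.036,0.018,-0.017,0.004,-0.004,0.016,0.021])

```text
clock: 0.77
position: [0.3455, -0.3489, 0.2058]
ee_rot: [-0.001, 0.99, 0.127, 0.067]
contact_force: [0.0, -0.2, 0.9]
width: 0.0357
```

Request:
apply_moves(moves=[0.036,0.017,-0.017,0.004,-0.004,0.016,0.021,0.036,0.017,-0.017,0.005,-0.004,0.016,0.021,0.036,0.016,-0.018,0.005,-0.004,0.016,0.021,0.036,0.016,-0.018,0.005,-0.004,0.016,0.021,0.036,0.015,-0.018,0.005,-0.004,0.016,0.021,0.036,0.015,-0.019,0.005,-0.004,0.016,0.021,0.036,0.014,-0.019,0.005,-0.004,0.016,0.021,0.036,0.014,-0.02,0.006,-0.004,0.016,0.021])

```text
clock: 1.43
position: [0.4494, -0.1722, 0.1844]
ee_rot: [-0.001, 0.991, 0.036, 0.133]
contact_force: [-0.5, 0.5, -0.5]
width: 0.0362
```

```bash
python3 -c "
from h import *
plan(FL+.09*AX,RP,8)"
```

```text
need tool shift mm [  99.6 -152.3   40. ] turn deg [-2.27  7.72  7.78] clock 1.4333 f [-0.5  0.5 -0.5] w 36.2
[ 0.0125 -0.019   0.005 ] [-0.0049  0.0168  0.017 ]
[ 0.012  -0.0193  0.0051] [-0.0049  0.0168  0.017 ]
[ 0.0116 -0.0195  0.0052] [-0.0049  0.0168  0.017 ]
[ 0.0112 -0.0197  0.0053] [-0.0049  0.0168  0.017 ]
[ 0.0108 -0.0199  0.0054] [-0.0049  0.0168  0.017 ]
[ 0.0103 -0.0201  0.0055] [-0.0049  0.0168  0.017 ]
[ 0.0099 -0.0203  0.0056] [-0.0049  0.0168  0.017 ]
[ 0.0095 -0.0205  0.0056] [-0.0049  0.0168  0.017 ]
```

Request:
apply_moves(moves=[0.036,0.0125,-0.019,0.005,-0.005,0.017,0.017,0.036,0.012,-0.019,0.005,-0.005,0.017,0.017,0.036,0.012,-0.0195,0.005,-0.005,0.017,0.017,0.036,0.011,-0.02,0.005,-0.005,0.017,0.017,0.036,0.011,-0.02,0.005,-0.005,0.017,0.017,0.036,0.0105,-0.02,0.0055,-0.005,0.017,0.017,0.036,0.01,-0.02,0.0055,-0.005,0.017,0.017,0.036,0.0095,-0.0205,0.0055,-0.005,0.017,0.017])

```text
clock: 2.1
position: [0.5459, -0.0033, 0.1694]
ee_rot: [0.006, 0.979, -0.038, 0.2]
contact_force: [0.1, 0.3, 1.1]
width: 0.0361
```

Run:
```python
from h import *
plan(FL+.09*AX,RP,1)
from rig import imaging
s,p,R=state()
for n in("scene","top"):
    d=imaging.get_image(n); np.savez(n+"1.npz",**d); im=d["image"][:,:,::-1].copy()
    uv=proj(d,p); print(n,uv)
    u,v=uv.astype(int); c=im[v-70:v+80,u-80:u+80]; c=cv2.resize(c,None,fx=4,fy=4,interpolation=cv2.INTER_CUBIC)
    k=((uv-[u-80,v-70])*4).astype(int); cv2.circle(c,tuple(int(i) for i in k),3,(255,0,255),-1)
    cv2.imwrite(f"pics/{n}1.png",c)
```

```text
need tool shift mm [ 0.3  9.5 -1.4] turn deg [-0.04 -0.13 -0.51] clock 2.1 f [0.1 0.3 1.1] w 36.1
[ 0.0003  0.0095 -0.0014] [-0.0008 -0.0023 -0.0088]
scene [293.60723962 184.09075291]
top [344.31268687 212.1575914 ]
```

View pics/scene1.png

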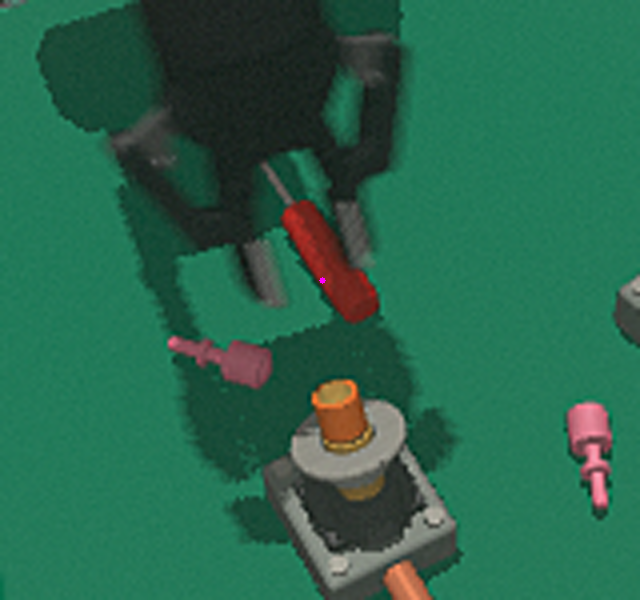

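View pics/top1.png

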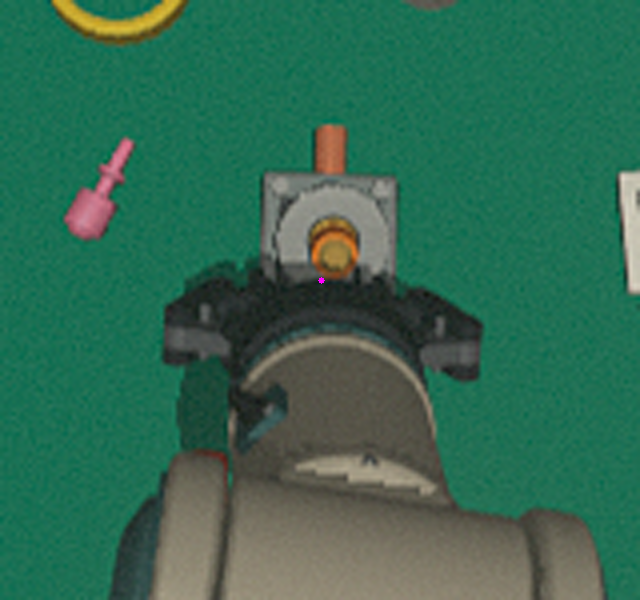

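The gripper straddles the orange nozzle's axis but was still moving: fingertips at about scene crop (270,300) and (360,262). I centre it, let it settle and look again.

Request:
apply_moves(moves=[0.036,0,0.009,0,0,0,-0.009,0.036,0,0,0,0,0,0,0.036,0,0,0,0,0,0,0.036,0,0,0,0,0,0,0.036,0,0,0,0,0,0,0.036,0,0,0,0,0,0,0.036,0,0,0,0,0,0,0.036,0,0,0,0,0,0])

```text
clock: 2.87
position: [0.5429, -0.0118, 0.1676]
ee_rot: [0.006, 0.98, -0.031, 0.197]
contact_force: [0.3, -0.3, 0.1]
width: 0.0365
```

Run:
```python
from h import *
plan(FL+.09*AX,RP,1)
from rig import imaging
s,p,R=state()
for n in("scene",):
    d=imaging.get_image(n); np.savez(n+"2.npz",**d); im=d["image"][:,:,::-1].copy()
    uv=proj(d,p); print(n,uv)
    u,v=uv.astype(int); c=im[v-40:v+60,u-50:u+50]; c=cv2.resize(c,None,fx=6,fy=6,interpolation=cv2.INTER_CUBIC)
    def mk(X,col):
        k=((proj(d,X)-[u-50,v-40]+.5)*6).astype(int); cv2.circle(c,tuple(int(i) for i in k),3,col,-1)
    mk(p,(255,0,255))
    for t in(0.,.0,.03,.06,.09): mk(p+R[:,2]*t,(255,0,255))
    for sx in(-1,1):
      for sy in (-1,1): mk(p+R[:,1]*.018*sy+R[:,0]*.011*sx,(0,255,255))
    mk(FL,(255,255,0)); mk(FL+.026*AX,(255,255,0)); mk(FL+.029*AX,(255,255,0))
    cv2.imwrite(f"pics/{n}2.png",c)
```

```text
need tool shift mm [ 3.2  0.8 -2.2] turn deg [-0.15  0.24  0.3 ] clock 2.8667 f [ 0.3 -0.3  0.1] w 36.5
[ 0.0032  0.0008 -0.0022] [-0.0026  0.0041  0.0052]
scene [288.88169489 185.59498829]
```

View pics/scene2.png

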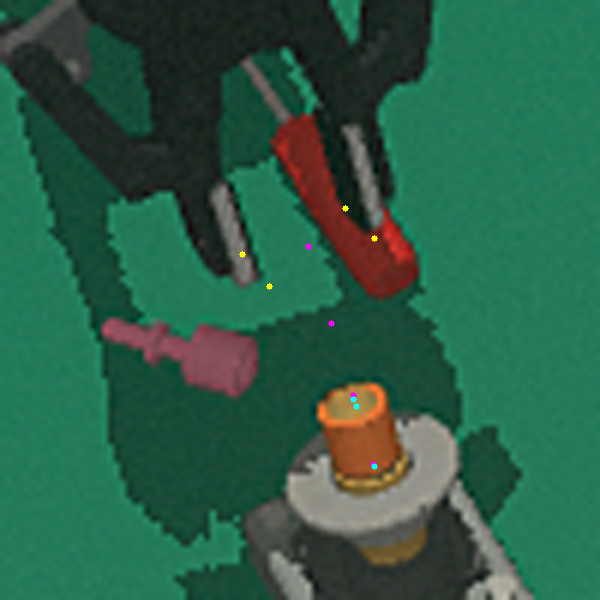

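The fingertip centres project about 1.5 px from their true place in the scene view. That fits with the mean of the two views, so I use it. I align and descend to just above the nozzle for one check.

Request:
apply_moves(moves=[0.036,0.003,0.001,0.005,-0.002,0.004,0.005,0.036,0,0,0.008,0,0,0,0.036,0,0,0.008,0,0,0,0.036,0,0,0.008,0,0,0,0.036,0,0,0.008,0,0,0,0.036,0,0,0.008,0,0,0,0.036,0,0,0.005,0,0,0,0.036,0,0,0,0,0,0])

```text
clock: 3.58
position: [0.5672, -0.0145, 0.1168]
ee_rot: [0.007, 0.979, -0.034, 0.198]
contact_force: [-0.1, -0.4, -0.6]
width: 0.0363
```

```bash
cat > look.py <<'E'
from h import *
import sys
from rig import imaging
tag=sys.argv[1]; s,p,R=state()
print("clock",s["clock"],"w",s["width"],"f",s["contact_force"])
c3=FL if len(sys.argv)<3 else np.array([float(x) for x in sys.argv[2].split(",")])
o=[]
for n in("scene","top"):
    d=imaging.get_image(n); np.savez(f"{n}{tag}.npz",**d); im=d["image"][:,:,::-1].copy()
    u,v=proj(d,c3).astype(int); c=im[max(v-35,0):v+30,u-32:u+33]; c=cv2.resize(c,None,fx=6,fy=6,interpolation=cv2.INTER_CUBIC); o.append(c)
cv2.imwrite(f"pics/l{tag}.png",np.hstack(o))
E
python3 look.py 3; python3 -c "
from h import *
plan(FL+.034*AX,RP,1)"
```

```text
clock 3.5833 w 0.036264228160911544 f [-0.06899893 -0.36388268 -0.61693989]
need tool shift mm [ 0.  -0.2 -1.6] turn deg [-0.03  0.02 -0.02] clock 3.6833 f [-0.4 -0.4 -0.3] w 36.2
[ 0.     -0.0002 -0.0016] [-0.0005  0.0003 -0.0003]
```

View pics/l3.png

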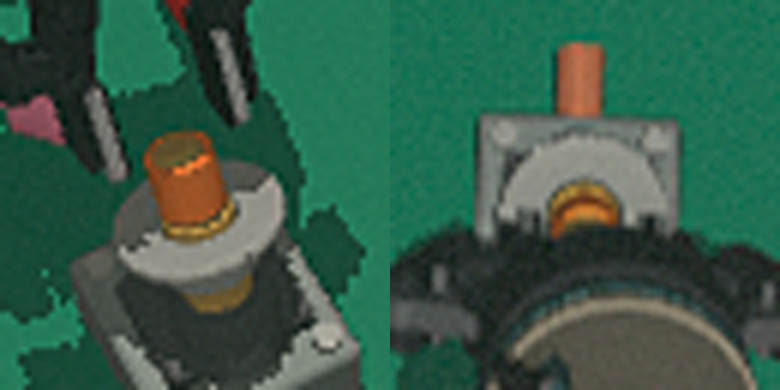

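The pads look 2–3 mm too far towards −y in the scene view: tips at crop (118,180) and (238,125), nozzle top at (180,150). I shift by 2 mm and descend part of the way to see the side gaps directly.

Request:
apply_moves(moves=[0.036,0.001,-0.002,0,0,0,0,0.036,0,0,0,0,0,0,0.036,0,0,0.004,0,0,0,0.036,0,0,0.004,0,0,0,0.036,0,0,0.004,0,0,0,0.036,0,0,0.004,0,0,0,0.036,0,0,0.002,0,0,0,0.036,0,0,0,0,0,0])

```text
clock: 4.35
position: [0.5773, -0.0129, 0.1023]
ee_rot: [0.007, 0.979, -0.034, 0.201]
contact_force: [-0.5, 0.8, 0.6]
width: 0.0365
```

```bash
python3 look.py 4; python3 -c "
from h import *
plan(FL,RP,1)"
```

```text
clock 4.35 w 0.036464206994468604 f [-0.49903785  0.80179686  0.61399681]
need tool shift mm [-3.1  2.1 14.6] turn deg [-0.01 -0.26 -0.  ] clock 4.45 f [ 0.3  0.4 -0.4] w 36.4
[-0.0031  0.0021  0.0146] [-0.0001 -0.0045 -0.    ]
```

View pics/l4.png

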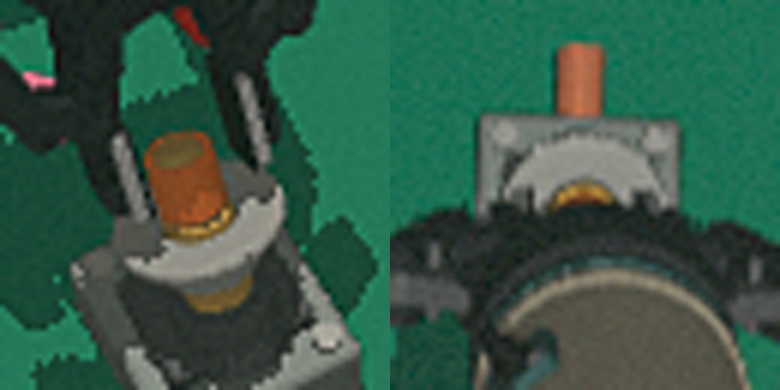

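Both fingers straddle the body with gaps left and right: pad tips at crop (143,222) and (262,168), body between. I correct the 3 mm x drift and descend towards the ring.

Request:
apply_moves(moves=[0.036,-0.003,-0.001,0,0,-0.004,0,0.036,0,0,0,0,0,0,0.036,0,0,0.003,0,0,0,0.036,0,0,0.003,0,0,0,0.036,0,0,0.003,0,0,0,0.036,0,0,0.002,0,0,0,0.036,0,0,0,0,0,0,0.036,0,0,0,0,0,0])

```text
clock: 5.12
position: [0.5792, -0.012, 0.0905]
ee_rot: [0.007, 0.979, -0.034, 0.2]
contact_force: [0.3, 1.0, -0.8]
width: 0.0359
```

```bash
python3 look.py 5; python3 -c "
from h import *
plan(FL,RP,1)"
```

```text
clock 5.1167 w 0.03585165144233504 f [ 0.30279727  1.03378299 -0.81010614]
need tool shift mm [-0.1  3.1  2.8] turn deg [-0.   -0.05 -0.  ] clock 5.2167 f [ 0.4  0.5 -0.6] w 36.2
[-0.0001  0.0031  0.0028] [-0.     -0.0009 -0.    ]
```

View pics/l5.png

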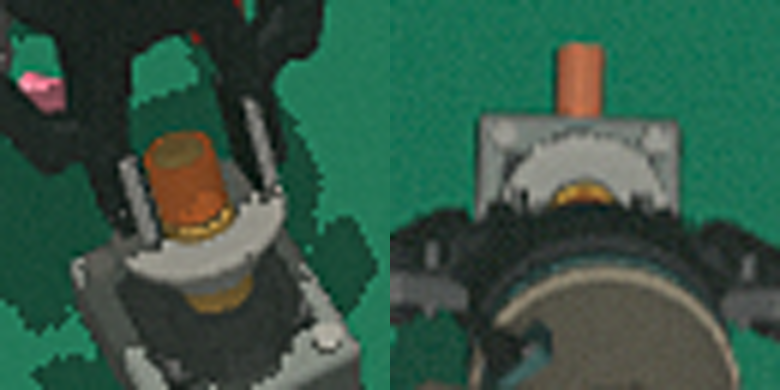

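Centred now: pad tips at (148,243) and (272,195), and the midpoint falls on the axis in both views. I press down in small rows.

Request:
apply_moves(moves=[0.036,0,0,0.0015,0,0,0,0.036,0,0,0.0015,0,0,0,0.036,0,0,0.0015,0,0,0,0.036,0,0,0.0015,0,0,0,0.036,0,0,0.0015,0,0,0,0.036,0,0,0.001,0,0,0,0.036,0,0,0.001,0,0,0,0.036,0,0,0,0,0,0])

```text
clock: 5.88
position: [0.5824, -0.0122, 0.0844]
ee_rot: [0.007, 0.979, -0.034, 0.201]
contact_force: [-4.3, 0.8, 6.4]
width: 0.0357
```

```bash
python3 -c "
from h import *
plan(FL,RP,1); s,p,R=state(); print('tool f',R.T@s['contact_force'],R.T@s['moment'])"
```

```text
need tool shift mm [-0.6  3.1 -4.2] turn deg [ 0.01 -0.17  0.04] clock 5.8833 f [-4.3  0.8  6.4] w 35.7
[-0.0006  0.0031 -0.0042] [ 0.0002 -0.003   0.0008]
tool f [-1.45007265 -0.53948529 -7.60515531] [-0.08051573 -0.42450085  0.04658142]
```

Request:
apply_moves(moves=[0.036,0,0,0.0015,0,0,0,0.036,0,0,0.0015,0,0,0,0.036,0,0,0.0015,0,0,0,0.036,0,0,0.0015,0,0,0,0.036,0,0,0.0015,0,0,0,0.036,0,0,0.001,0,0,0,0.036,0,0,0.001,0,0,0,0.036,0,0,0.001,0,0,0])

```text
clock: 6.55
position: [0.584, -0.0123, 0.0807]
ee_rot: [0.007, 0.979, -0.034, 0.202]
contact_force: [-6.3, -0.2, 9.9]
width: 0.0363
```

```bash
python3 -c "
from h import *
plan(FL,RP,1); s,p,R=state(); print('tool f',R.T@s['contact_force'],R.T@s['moment'])"
```

```text
need tool shift mm [-0.6  3.1 -8.2] turn deg [ 0.03 -0.35  0.08] clock 6.55 f [-6.3 -0.2  9.9] w 36.3
[-0.0006  0.0031 -0.0082] [ 0.0005 -0.0062  0.0015]
tool f [ -1.84017866   0.63413577 -11.5558371 ] [-0.09222979 -0.50052805  0.05359129]
```

Request:
apply_moves(moves=[0.036,0,0,0.0015,0,0,0,0.036,0,0,0.0015,0,0,0,0.036,0,0,0.0015,0,0,0,0.036,0,0,0.0015,0,0,0,0.036,0,0,0.0015,0,0,0,0.036,0,0,0.0015,0,0,0,0.036,0,0,0.001,0,0,0,0.036,0,0,0.001,0,0,0])

```text
clock: 7.22
position: [0.5846, -0.0124, 0.0793]
ee_rot: [0.008, 0.978, -0.033, 0.204]
contact_force: [-6.6, -0.4, 10.5]
width: 0.0361
```

```bash
python3 look.py 6; python3 -c "
from h import *
plan(FL,RP,1); s,p,R=state(); print('tool f',R.T@s['contact_force'],R.T@s['moment'])"
```

```text
clock 7.2167 w 0.03614771246017887 f [-6.61704294 -0.41299956 10.52037462]
need tool shift mm [-0.5  3.2 -9.8] turn deg [ 0.05 -0.61  0.12] clock 7.3167 f [-6.8 -0.6 10. ] w 35.9
[-0.0005  0.0032 -0.0098] [ 0.0008 -0.0106  0.0022]
tool f [ -2.13680711   1.07080505 -11.89750786] [-0.10702868 -0.56686581  0.03127357]
```

View pics/l6.png

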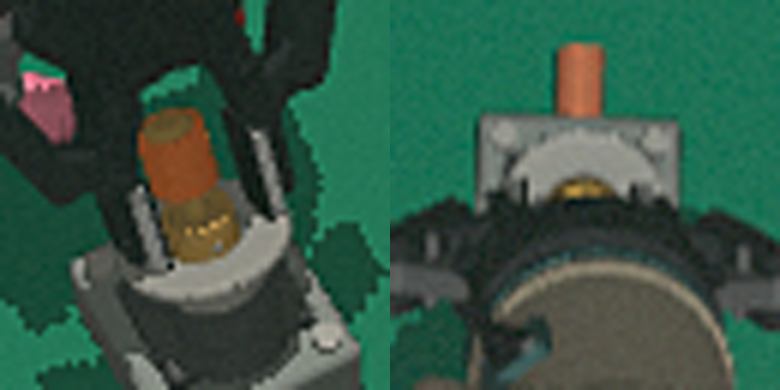

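The nozzle has sprung up: its body top moved from crop (180,150) to (172,122), and brass shows beneath it. Force is about 12 N. I back off along the axis so the sleeve snaps forward, up to grasp height.

Request:
apply_moves(moves=[0.036,0,0,-0.004,0,0,0,0.036,0,0,-0.004,0,0,0,0.036,0,0,-0.004,0,0,0,0.036,0,0,-0.004,0,0,0,0.036,0,0,-0.004,0,0,0,0.036,0,0,-0.004,0,0,0,0.036,0,0,0,0,0,0,0.036,0,0,0,0,0,0])

```text
clock: 7.98
position: [0.5744, -0.0117, 0.1039]
ee_rot: [0.008, 0.978, -0.033, 0.205]
contact_force: [-1.2, 0.1, -0.3]
width: 0.0358
```

```bash
python3 look.py 7; python3 -c "
from h import *
plan(FL+.0155*AX,RP,1); s,p,R=state(); print('tool f',R.T@s['contact_force'],R.T@s['moment'])"
```

```text
clock 7.9833 w 0.035827802377532615 f [-1.21820473  0.1008466  -0.33007222]
need tool shift mm [-0.8  3.1  1.3] turn deg [ 0.06 -0.71  0.11] clock 8.0833 f [-0.6  0.8  1. ] w 36.2
[-0.0008  0.0031  0.0013] [ 0.001  -0.0123  0.002 ]
tool f [-0.2004669  -0.74115165 -1.16916536] [ 0.01705386 -0.27352138 -0.02499115]
```

View pics/l7.png

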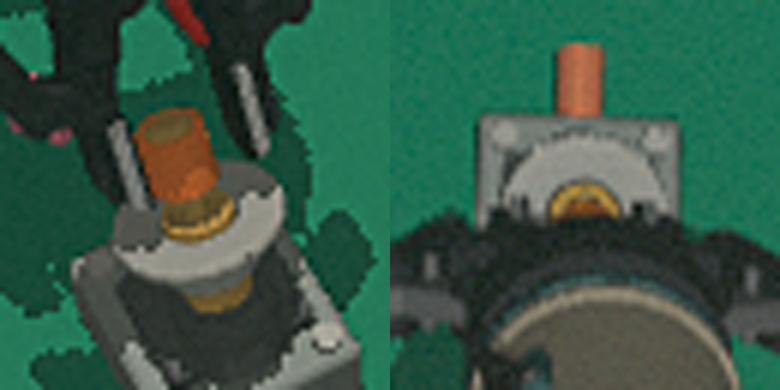

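The sleeve is forward again at about 0 N, and the nozzle stands up with a gap below it. I lower about 4 mm, nudge onto the slightly leaning body and close on its upper part.

Request:
apply_moves(moves=[0.036,-0.002,0.001,0.002,0,0,0,0.036,0,0,0.0025,0,0,0,0.036,0,0,0,0,0,0,0.02,0,0,0,0,0,0,0.02,0,0,0,0,0,0,0.02,0,0,0,0,0,0,0.02,0,0,0,0,0,0,0.02,0,0,0,0,0,0], newtons=30)

```text
clock: 8.75
position: [0.5741, -0.0128, 0.0972]
ee_rot: [0.008, 0.978, -0.033, 0.204]
contact_force: [-0.3, -0.8, 0.6]
width: 0.0232
```

```bash
python3 look.py 8; python3 -c "
from h import *
plan(FL+.0115*AX,RP,1); s,p,R=state(); print('tool f',R.T@s['contact_force'],R.T@s['moment'])"
```

```text
clock 8.75 w 0.023236316546691338 f [-0.30431752 -0.78175882  0.55743399]
need tool shift mm [ 2.   2.  -0.7] turn deg [ 0.05 -0.6   0.1 ] clock 8.85 f [-0.7 -0.1  1.6] w 22.9
[ 0.002   0.002  -0.0007] [ 0.0008 -0.0104  0.0018]
tool f [ 0.01999448  0.15455068 -1.7235456 ] [-0.00552633 -0.17827301  0.01324294]
```

View pics/l8.png

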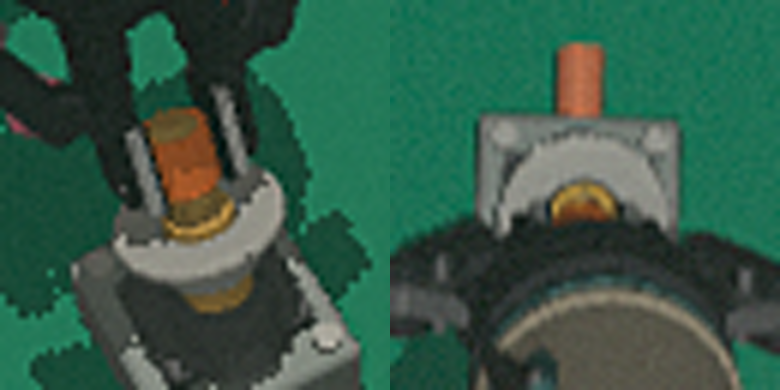

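Gripped (opening 23 mm, body 24), with the finger ends just above the body's underside at crop (155,215) and (240,175). I draw it out along the axis.

Request:
apply_moves(moves=[0.02,0,0,-0.002,0,0,0,0.02,0,0,-0.003,0,0,0,0.02,0,0,-0.004,0,0,0,0.02,0,0,-0.004,0,0,0,0.02,0,0,-0.004,0,0,0,0.02,0,0,-0.004,0,0,0,0.02,0,0,-0.004,0,0,0,0.02,0,0,-0.004,0,0,0])

```text
clock: 9.52
position: [0.5598, -0.0116, 0.1246]
ee_rot: [0.007, 0.979, -0.033, 0.202]
contact_force: [-0.1, 0.3, -1.9]
width: 0.023
```

```bash
python3 -c "
from h import *
plan(FL+.0115*AX,RP,1); s,p,R=state(); print('tool f',R.T@s['contact_force'],R.T@s['moment'])"
```

```text
need tool shift mm [ 4.3  2.2 30.2] turn deg [ 0.02 -0.35  0.1 ] clock 9.5167 f [-0.1  0.3 -1.9] w 23.0
[0.0043 0.0022 0.0302] [ 0.0004 -0.0061  0.0018]
tool f [-0.82411329 -0.26153264  1.73716831] [ 0.00731419 -0.28335331 -0.03491293]
```

Already about 30 mm out with negligible force. I keep going up.

Request:
apply_moves(moves=[0.02,0,0,-0.006,0,0,0,0.02,0,0,-0.01,0,0,0,0.02,0,0,-0.01,0,0,0,0.02,0,0,-0.01,0,0,0,0.02,0,0,-0.01,0,0,0,0.02,0,0,-0.01,0,0,0,0.02,0,0,0,0,0,0,0.02,0,0,0,0,0,0])

```text
clock: 10.18
position: [0.535, -0.0097, 0.1819]
ee_rot: [0.008, 0.979, -0.033, 0.203]
contact_force: [0.3, -0.7, -0.5]
width: 0.0225
```

Run:
```python
from h import *
from rig import imaging
s,p,R=state(); print(p,s["width"],s["clock"])
d=imaging.get_image("scene"); np.savez("scene9.npz",**d); im=d["image"][:,:,::-1].copy()
u,v=proj(d,p).astype(int); print(u,v); c=im[v-50:v+50,u-60:u+60]
cv2.imwrite("pics/s9.png",cv2.resize(c,None,fx=6,fy=6,interpolation=cv2.INTER_CUBIC))
```

```text
[ 0.53496119 -0.00974314  0.18193515] 0.022503999884712893 10.1833
287 177
```

View pics/s9.png

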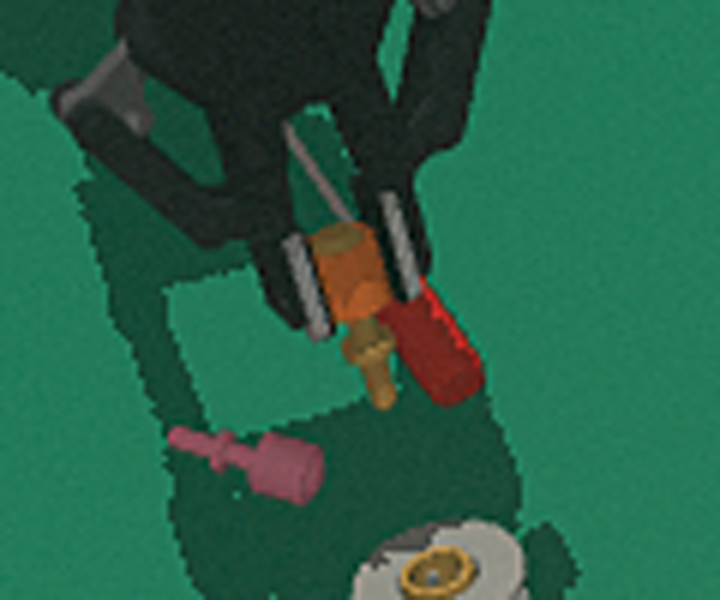

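The nozzle is out and held: nose tip at crop (385,405), outlet top at (337,238). I work out its position and lean in the tool frame.

Run:
```python
from h import *
from scipy.optimize import fsolve
d=load("scene9.npz"); q=state(); p=q[1]; R=q[2]
u0,v0=287-60,177-50
def px(a): return np.array([u0+(a[0]+.5)/6-.5,v0+(a[1]+.5)/6-.5])
bias=np.array([-1.2,0])  # guess from fingers
for b in (np.zeros(2),bias):
  for nm,a in(("tip",(384,407)),("top",(337,236)),("Ltip",(322,335)),("Rtip",(408,298))):
    uv=px(a)-b
    for yy in ((0,) if nm in("tip","top") else ((.0115,) if nm=="Ltip" else (-.0115,))):
        s=fsolve(lambda s: proj(d,p+R@np.array([s[0],yy,s[1]]))-uv,[0,0]); print(nm,b,np.round(s*1e3,1))
```

```text
tip [0. 0.] [-11.4  44.5]
top [0. 0.] [ -5.9 -22.9]
Ltip [0. 0.] [-15.   12.5]
Rtip [0. 0.] [10.3 -2.7]
tip [-1.2  0. ] [-2.5 39.6]
top [-1.2  0. ] [  2.4 -26.7]
Ltip [-1.2  0. ] [-5.6  7.8]
Rtip [-1.2  0. ] [17.9 -6.4]
```

Run:
```python
from h import *
d=load("scene9.npz"); s,p,R=state(); P,ok=pts(d); H=hsv(d)
T=(P-p)@R*1e3
near=ok&(abs(T[...,0])<40)&(abs(T[...,1])<30)&(T[...,2]>-40)&(T[...,2]<60)
org=near&(H[...,0]<14)&(H[...,1]>150)
brs=near&(H[...,0]>=14)&(H[...,0]<28)&(H[...,1]>90)
gry=near&(H[...,1]<60)&(H[...,2]>60)
for nm,m in(("org",org),("brs",brs),("gry",gry)):
    Q=T[m]; print(nm,len(Q))
    for z0 in range(-40,60,5):
        q=Q[(Q[:,2]>=z0)&(Q[:,2]<z0+5)]
        if len(q)>1: print(z0,len(q),"x",np.round(np.percentile(q[:,0],[0,50,100]),1),"y",np.round(np.percentile(q[:,1],[0,50,100]),1))
```

```text
org 124
-25 29 x [-8.2  7.6 10. ] y [-8.6  0.9 10.1]
-20 30 x [ 3.6  8.  10.5] y [-7.6  3.5 13.1]
-15 24 x [ 3.   9.  10.6] y [-8.5  2.1 10.7]
-10 27 x [ 4.   9.1 11. ] y [-7.5  3.4 12.9]
-5 12 x [ 4.2  8.9 10.3] y [-16.6  -1.4  11. ]
brs 134
-30 28 x [-7.8  0.6 11. ] y [-4.4  2.6 13.5]
-25 15 x [-11.3   3.2   6.7] y [-10.    0.6  11.1]
-20 3 x [1.  4.1 4.2] y [-10.1  -8.7  11.2]
-15 2 x [ 5.   8.4 11.8] y [11.3 12.4 13.4]
-10 2 x [-1.3  1.8  4.8] y [-10.4  -9.3  -8.2]
-5 4 x [ 1.2  5.7 10. ] y [-10.   5.  10.]
0 6 x [0.3 2.9 4.2] y [0.6 3.5 5.7]
5 10 x [0.4 3.2 5.3] y [-0.7  2.4 10.4]
10 32 x [-4.9  4.6  8.7] y [-5.   2.8  8.7]
15 5 x [2.  3.4 4. ] y [0.4 3.1 6.9]
20 9 x [2.4 4.1 6. ] y [-0.6  2.1  5.2]
25 8 x [0.3 3.8 5.9] y [-0.7  4.5  6.1]
30 9 x [2.3 3.6 6.3] y [-0.2  3.5  6.2]
gry 109
-40 11 x [ 8.3 10.  12.3] y [-15.4  15.7  19.3]
-35 16 x [ 5.2 10.7 11.6] y [-18.4 -12.   19.5]
-30 17 x [ 8.6 11.  13.1] y [-16.4  14.3  20.1]
-25 13 x [ 8.5 10.7 12.8] y [-15.4  14.4  19.1]
-20 16 x [ 6.1 10.4 13. ] y [-18.2 -12.1  18.9]
-15 13 x [ 8.7 10.7 11.7] y [-16.   15.4  19.3]
-10 15 x [ 5.9 10.6 11.8] y [-18.   14.3  19.5]
-5 8 x [ 3.6 10.3 11.6] y [-14.7  16.9  19.5]
```

The depth points show the nozzle axis parallel to the tool within about 0.03 rad. The axis is at tool x ≈ −1 mm, the underside is about 2.5 mm behind the TCP and the tip about 36 mm ahead. Depth also shows the scene view reads y about 2 mm low, so the slot centre is y ≈ −0.224. I go to a point in front of the mouth, turning upright.

```bash
cat >> h.py <<'E'
sy=np.radians(1.4)
RV=frame(np.array([0,0,-1.]),np.array([np.sin(sy),-np.cos(sy),0]))
E
python3 -c "
from h import *
print(RV); plan(np.array([.495,-.224,.15]),RV,16)"
```

```text
[[ 0.99970149  0.02443218  0.        ]
 [ 0.02443218 -0.99970149  0.        ]
 [ 0.          0.         -1.        ]]
need tool shift mm [-36.2 216.4  19.4] turn deg [  1.17 -23.46  -5.22] clock 10.2333 f [ 0.  -0.9 -0.6] w 22.9
[-0.0023  0.0135  0.0012] [ 0.0013 -0.0256 -0.0057]
[-0.0023  0.0135  0.0013] [ 0.0013 -0.0256 -0.0057]
[-0.0024  0.0135  0.0013] [ 0.0013 -0.0256 -0.0057]
[-0.0024  0.0135  0.0013] [ 0.0013 -0.0256 -0.0057]
[-0.0024  0.0135  0.0014] [ 0.0013 -0.0256 -0.0057]
[-0.0025  0.0135  0.0014] [ 0.0013 -0.0256 -0.0057]
[-0.0025  0.0135  0.0015] [ 0.0013 -0.0256 -0.0057]
[-0.0026  0.0134  0.0015] [ 0.0013 -0.0256 -0.0057]
[-0.0026  0.0134  0.0016] [ 0.0013 -0.0256 -0.0057]
[-0.0026  0.0134  0.0016] [ 0.0013 -0.0256 -0.0057]
[-0.0027  0.0134  0.0017] [ 0.0013 -0.0256 -0.0057]
[-0.0027  0.0134  0.0017] [ 0.0013 -0.0256 -0.0057]
[-0.0027  0.0134  0.0018] [ 0.0013 -0.0256 -0.0057]
[-0.0028  0.0134  0.0018] [ 0.0013 -0.0256 -0.0057]
[-0.0028  0.0134  0.0019] [ 0.0013 -0.0256 -0.0057]
[-0.0028  0.0133  0.0019] [ 0.0013 -0.0256 -0.0057]
```

Request:
apply_moves(moves=[0.02,-0.0023,0.0135,0.0012,0.0013,-0.026,-0.006,0.02,-0.0023,0.0135,0.0013,0.0013,-0.026,-0.006,0.02,-0.0024,0.0135,0.0013,0.0013,-0.026,-0.006,0.02,-0.0024,0.0135,0.0013,0.0013,-0.026,-0.006,0.02,-0.0024,0.0135,0.0014,0.0013,-0.026,-0.006,0.02,-0.0025,0.0135,0.0014,0.0013,-0.026,-0.006,0.02,-0.0025,0.0135,0.0015,0.0013,-0.026,-0.006,0.02,-0.0025,0.0135,0.0015,0.0013,-0.026,-0.006])

```text
clock: 10.9
position: [0.5119, -0.1181, 0.1603]
ee_rot: [0.002, 0.996, -0.006, 0.093]
contact_force: [0.0, 1.0, -1.3]
width: 0.0226
```

Request:
apply_moves(moves=[0.02,-0.0025,0.0135,0.0016,0.0013,-0.026,-0.006,0.02,-0.0026,0.0135,0.0016,0.0013,-0.026,-0.006,0.02,-0.0027,0.0135,0.0017,0.0013,-0.026,-0.006,0.02,-0.0027,0.0135,0.0017,0.0013,-0.026,-0.006,0.02,-0.0027,0.0135,0.0018,0.0013,-0.026,-0.006,0.02,-0.0028,0.0135,0.0018,0.0013,-0.026,-0.006,0.02,-0.0028,0.0135,0.0019,0.0013,-0.026,-0.006,0.02,-0.0028,0.013,0.0019,0.0013,-0.026,-0.006])

```text
clock: 11.57
position: [0.4918, -0.2322, 0.1369]
ee_rot: [-0.004, 1.0, 0.019, -0.019]
contact_force: [-0.9, 0.5, -0.6]
width: 0.0225
```

```bash
python3 -c "
from h import *
plan(np.array([.495,-.224,.062]),RV,8)"
```

```text
need tool shift mm [ 6.3 -7.5 74.8] turn deg [-0.47  2.18  0.74] clock 11.5667 f [-0.9  0.5 -0.6] w 22.5
[ 0.0008 -0.0009  0.0093] [-0.001   0.0048  0.0016]
[ 0.0007 -0.0009  0.0094] [-0.001   0.0048  0.0016]
[ 0.0007 -0.001   0.0094] [-0.001   0.0048  0.0016]
[ 0.0007 -0.001   0.0094] [-0.001   0.0048  0.0016]
[ 0.0006 -0.001   0.0094] [-0.001   0.0048  0.0016]
[ 0.0006 -0.001   0.0094] [-0.001   0.0048  0.0016]
[ 0.0005 -0.001   0.0094] [-0.001   0.0048  0.0016]
[ 0.0005 -0.001   0.0094] [-0.001   0.0048  0.0016]
```

Request:
apply_moves(moves=[0.02,0,-0.001,0.009,-0.001,0.005,0.0015,0.02,0,-0.001,0.009,-0.001,0.005,0.0015,0.02,0,-0.001,0.009,-0.001,0.005,0.0015,0.02,0,-0.001,0.009,-0.001,0.005,0.0015,0.02,0,-0.001,0.009,-0.001,0.005,0.0015,0.02,0,-0.001,0.009,-0.001,0.005,0.0015,0.02,0,-0.001,0.009,-0.001,0.005,0.0015,0.02,0,-0.001,0.003,-0.001,0.005,0.0015])

```text
clock: 12.23
position: [0.4937, -0.2298, 0.061]
ee_rot: [0.0, 1.0, 0.011, 0.001]
contact_force: [-0.4, 0.7, -1.7]
width: 0.0227
```

Request:
apply_moves(moves=[0.02,0,0,0,0,0,0,0.02,0,0,0,0,0,0,0.02,0,0,0,0,0,0,0.02,0,0,0,0,0,0,0.02,0,0,0,0,0,0,0.02,0,0,0,0,0,0,0.02,0,0,0,0,0,0,0.02,0,0,0,0,0,0])

```text
clock: 12.9
position: [0.4948, -0.2304, 0.061]
ee_rot: [0.001, 1.0, 0.011, 0.001]
contact_force: [0.1, -0.5, -1.5]
width: 0.0227
```

```bash
cat > look2.py <<'E'
from h import *
import sys
from rig import imaging
tag=sys.argv[1]; s,p,R=state(); plan(np.array([.584,-.224,.062]),RV,1); print(p)
d=imaging.get_image("scene"); np.savez(f"scene{tag}.npz",**d); im=d["image"][:,:,::-1].copy()
u,v=proj(d,[.55,-.225,.06]).astype(int); c=im[v-50:v+40,u-55:u+45]
c1=cv2.resize(c,None,fx=6,fy=6,interpolation=cv2.INTER_CUBIC); cv2.imwrite(f"pics/f{tag}.png",c1)
P,ok=pts(d); H=hsv(d); T=(P-p)@R*1e3
near=ok&(abs(T[...,0])<22)&(abs(T[...,1])<25)&(T[...,2]>-40)&(T[...,2]<60)
org=near&(H[...,0]<14)&(H[...,1]>150)&(abs(T[...,0])<15)
brs=near&(H[...,0]>=12)&(H[...,0]<28)&(H[...,1]>90)&(T[...,2]>-5)
for nm,m in(("org",org),("brs",brs)):
    Q=T[m]
    for z0 in range(-40,60,5):
        q=Q[(Q[:,2]>=z0)&(Q[:,2]<z0+5)]
        if len(q)>3: print(nm,z0,len(q),"x",np.round(np.percentile(q[:,0],[0,50,100]),1),"y",np.round(np.percentile(q[:,1],[0,50,100]),1))
wh=ok&(P[...,2]>.05)&(P[...,2]<.068)&(H[...,1]<70)&(H[...,2]>110)&(abs(P[...,1]+.225)<.045)&(P[...,0]>.525)&(P[...,0]<.6)
Q=P[wh]
for x0 in(.532,.55,.558,.566,.574,.582):
    s_=np.sort(Q[abs(Q[:,0]-x0)<.004,1])*1e3
    if len(s_)>4:
        g=np.diff(s_); i=g.argmax(); print("slot",x0,"gap",round(g[i],1),"centre",round((s_[i]+s_[i+1])/2,1))
E
python3 look2.py 10
```

```text
need tool shift mm [89.3 -4.5 -0.7] turn deg [ 0.08 -0.17 -0.18] clock 12.9 f [ 0.1 -0.5 -1.5] w 22.7
[ 0.0893 -0.0045 -0.0007] [ 0.0013 -0.003  -0.0031]
[ 0.49484583 -0.23043243  0.06103741]
org -30 6 x [-10.2   0.2   9.3] y [-9.   2.4 11.1]
org -25 46 x [-13.2   3.7  10.5] y [-8.9  1.2 12.9]
org -20 19 x [ 4.1  8.6 11.6] y [-8.3  0.6 10.9]
org -15 16 x [ 2.9  8.2 11. ] y [-7.2  2.3 12.1]
org -10 16 x [ 3.1  8.5 11.1] y [-8.7  1.1 11.7]
org -5 7 x [2.  8.2 9.7] y [-9.1 -0.8 13. ]
brs -5 6 x [ 2.   6.6 10.8] y [-9.1  2.1 13. ]
brs 5 4 x [2.9 4.9 6.2] y [-4.1  2.2  7.6]
brs 10 20 x [0.9 4.7 7.4] y [-5.8  2.   9.3]
brs 25 5 x [2.5 3.7 4.5] y [-1.1  1.5  4.7]
brs 30 4 x [3.1 3.8 4.3] y [-0.1  3.4  5.9]
slot 0.532 gap 27.8 centre -226.5
slot 0.55 gap 16.2 centre -226.8
slot 0.558 gap 16.1 centre -226.8
slot 0.566 gap 15.2 centre -226.4
slot 0.574 gap 16.0 centre -226.0
slot 0.582 gap 15.1 centre -225.7
```

View pics/f10.png

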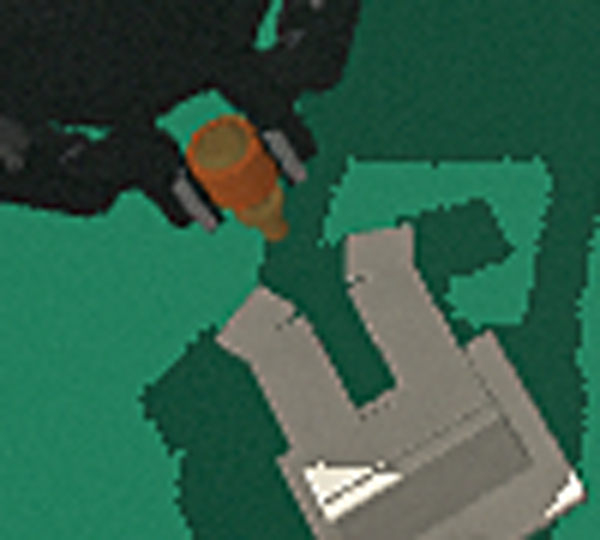

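The nozzle hangs upright before the mouth: body at crop (233,165), nose at (278,235). Depth in this same view puts it 6 mm too far to −y of the slot centre. I shift over, then go in.

Request:
apply_moves(moves=[0.02,0,-0.006,-0.0005,0,0,-0.003,0.02,0.005,0,0,0,0,0,0.02,0.005,0,0,0,0,0,0.02,0.006,0,0,0,0,0,0.02,0.006,0,0,0,0,0,0.02,0.006,0,0,0,0,0,0.02,0.006,0,0,0,0,0,0.02,0,0,0,0,0,0])

```text
clock: 13.62
position: [0.5335, -0.2229, 0.0621]
ee_rot: [0.001, 1.0, 0.012, 0.003]
contact_force: [0.3, -0.4, -1.7]
width: 0.0232
```

```bash
python3 look2.py 11
```

```text
need tool shift mm [50.5  2.4  0.3] turn deg [ 0.11 -0.29  0.02] clock 13.6167 f [ 0.3 -0.4 -1.7] w 23.2
[0.0505 0.0024 0.0003] [ 0.002  -0.0051  0.0003]
[ 0.5334622  -0.22285979  0.06205551]
org -30 9 x [-8.9  7.2  9.3] y [-5.8  1.3 12.1]
org -25 46 x [-13.1   2.7   9.9] y [-9.2  2.8 13. ]
org -20 13 x [4.  7.8 9.7] y [-8.7  1.8  8.9]
org -15 20 x [-1.2  8.1 10.5] y [-8.2  3.1 13. ]
org -10 20 x [ 2.7  8.3 10.1] y [-7.3  1.4 12.8]
org -5 6 x [ 4.1  9.1 10.4] y [-8.7 -0.8  4.4]
brs 5 6 x [3.5 5.7 7.7] y [-2.9  2.   8.4]
brs 10 15 x [-0.   4.6  8.6] y [-3.   2.1  9.4]
brs 25 5 x [3.5 4.  5.1] y [-1.   1.5  4.7]
slot 0.532 gap 49.8 centre -225.2
slot 0.55 gap 15.8 centre -226.6
slot 0.558 gap 15.9 centre -226.7
slot 0.566 gap 15.1 centre -226.3
slot 0.574 gap 15.7 centre -225.9
slot 0.582 gap 15.8 centre -226.0
```

View pics/f11.png

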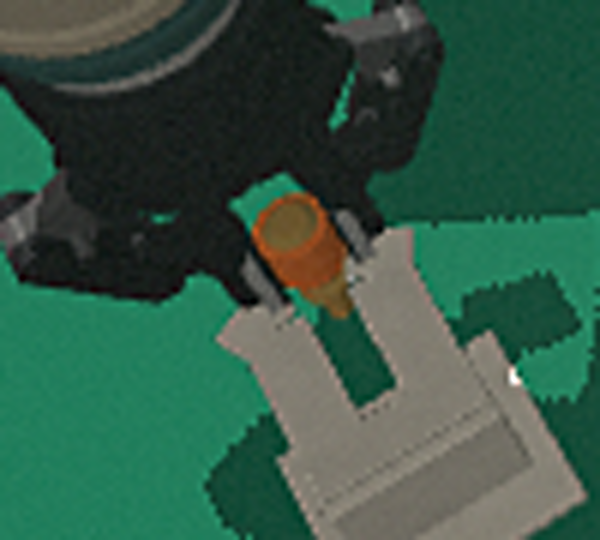

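In the mouth, the nose (340,305) sits about 2 mm to +y of the slot centre. I correct and continue.

Request:
apply_moves(moves=[0.02,0,0.0018,0,0,0,0,0.02,0.003,0,0,0,0,0,0.02,0.003,0,0,0,0,0,0.02,0.004,0,0,0,0,0,0.02,0.004,0,0,0,0,0,0.02,0.004,0,0,0,0,0,0.02,0.003,0,0,0,0,0,0.02,0,0,0,0,0,0])

```text
clock: 14.33
position: [0.555, -0.2241, 0.0617]
ee_rot: [0.001, 1.0, 0.012, 0.001]
contact_force: [-0.1, 0.0, -1.4]
width: 0.0231
```

```bash
python3 look2.py 12
```

```text
need tool shift mm [29.   0.6 -0.2] turn deg [ 0.06 -0.15 -0.01] clock 14.3333 f [-0.1  0.  -1.4] w 23.1
[ 0.029   0.0006 -0.0002] [ 0.0011 -0.0027 -0.0002]
[ 0.55501983 -0.22414837  0.06167367]
org -30 7 x [-1.8  2.7  9.1] y [-4.5  9.9 12.9]
org -25 51 x [-14.3   2.9   9.6] y [-9.5  1.2 12.8]
org -20 21 x [3.3 8.5 9.9] y [-9.   0.9 11.4]
org -15 11 x [4.1 8.5 9.8] y [-8.5 -2.   8.9]
org -10 23 x [ 0.7  8.8 11.1] y [-9.3  3.8 12.8]
brs -5 4 x [3.1 6.2 8. ] y [-8.9 -5.9  6.6]
brs 10 18 x [2.1 5.6 8.1] y [-3.1  3.   9.8]
brs 25 4 x [3.7 4.4 5.4] y [0.2 2.  4.4]
brs 30 4 x [2.4 3.5 4.5] y [-1.1  1.9  5.6]
slot 0.55 gap 53.0 centre -227.2
slot 0.558 gap 15.9 centre -226.8
slot 0.566 gap 15.1 centre -226.3
slot 0.574 gap 15.9 centre -226.0
slot 0.582 gap 15.6 centre -225.9
```

View pics/f12.png

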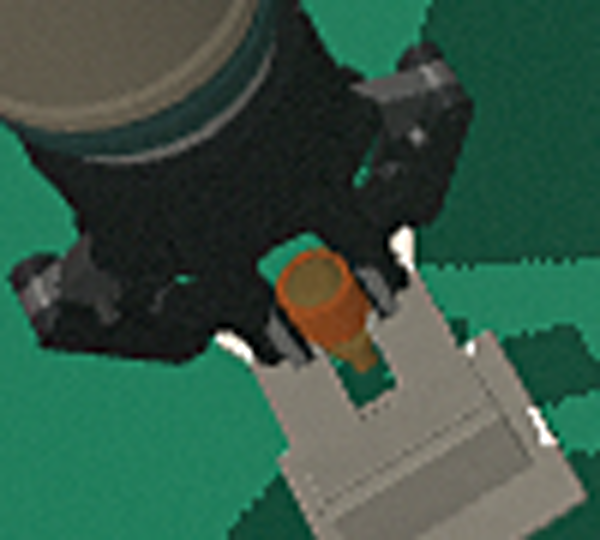

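In the slot without contact, centred within about 1 mm. I go on towards the back.

Request:
apply_moves(moves=[0.02,0.004,0,0,0,0,0,0.02,0.004,0,0,0,0,0,0.02,0.004,0,0,0,0,0,0.02,0.004,0,0,0,0,0,0.02,0.003,0,0,0,0,0,0.02,0.002,0,0,0,0,0,0.02,0.001,0,0,0,0,0,0.02,0,0,0,0,0,0])

```text
clock: 15.05
position: [0.579, -0.2233, 0.0615]
ee_rot: [0.0, 1.0, 0.012, 0.001]
contact_force: [0.7, 0.6, -1.1]
width: 0.0231
```

```bash
python3 look2.py 13
```

```text
need tool shift mm [ 5.   0.9 -0.5] turn deg [ 0.04 -0.1   0.  ] clock 15.05 f [ 0.7  0.6 -1.1] w 23.1
[ 0.005   0.0009 -0.0005] [ 0.0007 -0.0018  0.    ]
[ 0.57895044 -0.22326519  0.0614664 ]
org -30 8 x [-8.8  2.2  7.7] y [-8.4  5.4 13. ]
org -25 48 x [-13.5   3.1   9.4] y [-9.1  1.3 12.4]
org -20 20 x [-1.   8.3  9.6] y [-7.6  2.5 13. ]
org -15 16 x [ 3.2  7.6 11.2] y [-8.3  2.4 12.9]
org -10 19 x [ 3.5  8.8 10.4] y [-8.8 -0.1 10.9]
brs 10 8 x [1.7 4.2 5.2] y [-2.8  4.3  9. ]
slot 0.55 gap 1.0 centre -235.2
slot 0.574 gap 53.0 centre -226.1
slot 0.582 gap 16.6 centre -224.8
```

View pics/f13.png

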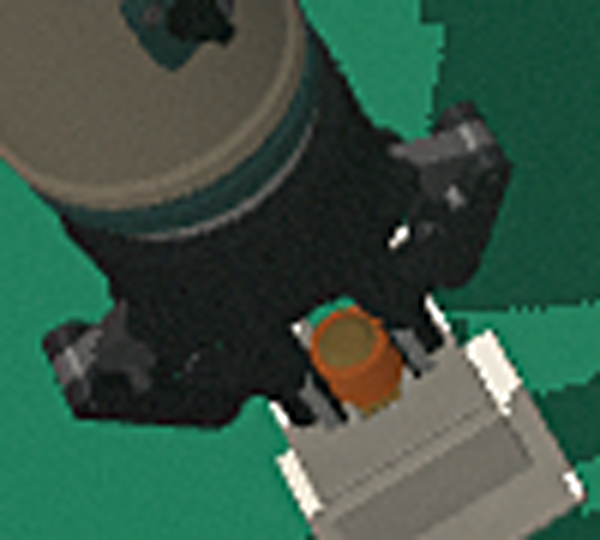

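Request:
apply_moves(moves=[0.02,0.001,0.0005,0,0,0,0,0.02,0.001,0,0,0,0,0,0.02,0.001,0,0,0,0,0,0.02,0.001,0,0,0,0,0,0.02,0.001,0,0,0,0,0,0.02,0.001,0,0,0,0,0,0.02,0,0,0,0,0,0,0.02,0,0,0,0,0,0])

```text
clock: 15.77
position: [0.5847, -0.2236, 0.0615]
ee_rot: [0.0, 1.0, 0.012, 0.0]
contact_force: [-0.3, -0.3, -0.8]
width: 0.023
```

```bash
python3 look2.py 14
```

```text
need tool shift mm [-0.7  0.4 -0.5] turn deg [ 0.02 -0.05 -0.02] clock 15.7667 f [-0.3 -0.3 -0.8] w 23.0
[-0.0007  0.0004 -0.0005] [ 0.0004 -0.0008 -0.0004]
[ 0.5846514  -0.2236172   0.06147453]
org -30 4 x [-5.8  5.2  7.6] y [-7.  -2.7 10.3]
org -25 53 x [-12.5   2.8   9.1] y [-9.4  2.7 12.9]
org -20 21 x [ 3.3  7.5 10.5] y [-10.2   1.3  10.6]
org -15 15 x [ 1.   8.8 10.4] y [-9.2  0.8 12.9]
org -10 16 x [1.5 7.4 9.8] y [-8.4  1.7 12.6]
org -5 5 x [3.8 8.8 9.5] y [-4.6  1.5 11.6]
brs -5 5 x [ 3.8  7.8 10.1] y [-8.8 -2.4 11.6]
slot 0.558 gap 0.9 centre -238.1
slot 0.574 gap 0.8 centre -198.4
slot 0.582 gap 52.7 centre -226.0
```

Request:
apply_moves(moves=[0.02,0.0005,0,0,0,0,0,0.02,0.0005,0,0,0,0,0,0.02,0.0005,0,0,0,0,0,0.02,0.0005,0,0,0,0,0,0.02,0,0,0,0,0,0,0.02,0,0,0,0,0,0,0.02,0,0,0,0,0,0,0.02,0,0,0,0,0,0])

```text
clock: 16.48
position: [0.5859, -0.2235, 0.0613]
ee_rot: [0.0, 1.0, 0.012, -0.0]
contact_force: [-0.8, -0.2, -1.1]
width: 0.0228
```

Request:
apply_moves(moves=[0.02,0.0008,0,0,0,0,0,0.02,0.0008,0,0,0,0,0,0.02,0.0008,0,0,0,0,0,0.02,0.0008,0,0,0,0,0,0.02,0,0,0,0,0,0,0.02,0,0,0,0,0,0,0.02,0,0,0,0,0,0,0.02,0,0,0,0,0,0])

```text
clock: 17.15
position: [0.5861, -0.2233, 0.061]
ee_rot: [-0.0, 1.0, 0.012, -0.004]
contact_force: [-1.7, -0.6, -0.2]
width: 0.0229
```

The back of the slot is reached: x stalls at 0.586 with −1.7 N. I ease off 0.5 mm and lower until the body rests.

Request:
apply_moves(moves=[0.02,-0.0005,0,0.001,0,0,0,0.02,0,0,0.001,0,0,0,0.02,0,0,0.001,0,0,0,0.02,0,0,0,0,0,0,0.02,0,0,0,0,0,0,0.02,0,0,0,0,0,0,0.02,0,0,0,0,0,0,0.02,0,0,0,0,0,0])

```text
clock: 17.82
position: [0.5861, -0.2233, 0.0602]
ee_rot: [0.0, 1.0, 0.012, -0.003]
contact_force: [-2.2, 0.4, 1.3]
width: 0.0228
```

```bash
python3 look2.py 15
```

```text
need tool shift mm [-2.2  0.7 -1.8] turn deg [0.   0.32 0.03] clock 17.8167 f [-2.2  0.4  1.3] w 22.8
[-0.0022  0.0007 -0.0018] [0.     0.0055 0.0005]
[ 0.5861488  -0.22327188  0.06018541]
org -30 5 x [-1.9  6.8 11. ] y [-10.1  -1.8  13. ]
org -25 49 x [-12.4   2.6   9.6] y [-8.9  3.7 12.6]
org -20 21 x [1.8 8.1 9.8] y [-7.7  2.  12.9]
org -15 17 x [ 1.5  7.7 10.7] y [-8.7  1.5 12.6]
org -10 14 x [ 4.7  8.5 10.8] y [-7.7  1.3 10.2]
org -5 6 x [ 5.4  6.8 10.3] y [-6.7 -0.  11.2]
brs -5 7 x [2.8 6.6 9.5] y [-6.7  5.1 12.9]
slot 0.558 gap 1.6 centre -237.1
slot 0.582 gap 52.6 centre -226.1
```

View pics/f15.png

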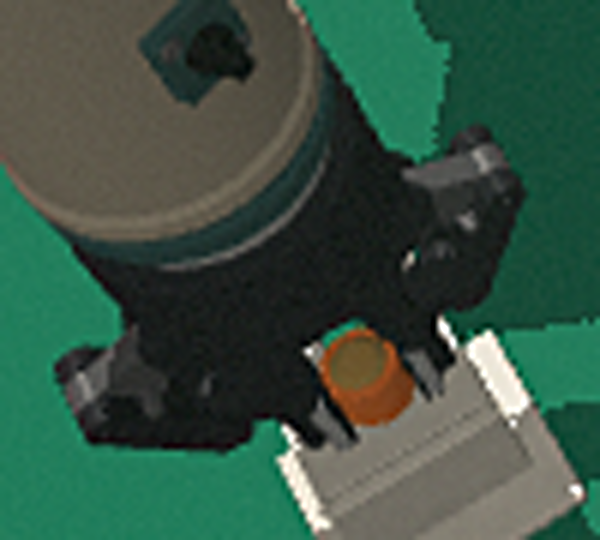

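```bash
cat > hz.py <<'E'
from h import *
import sys
d=load(f"scene{sys.argv[1]}.npz"); P,ok=pts(d); H=hsv(d)
m=ok&(np.hypot(P[...,0]-.585,P[...,1]+.225)<.025)
o=m&(H[...,1]>120)&(H[...,0]<30)&(P[...,2]>.055)
z=np.sort(P[o][:,2]); print("nozzle z pct",np.percentile(z,[0,2,5,25,50,75,90,100]).round(4)); 
t=o&(P[...,2]>np.percentile(z,80)); 
br=o&(H[...,0]>=14)&(P[...,2]>.075); print("cone top",br.sum(),P[br].mean(0).round(4),np.median(P[br][:,2]).round(4))
w=ok&(abs(P[...,0]-.598)<.006)&(abs(P[...,1]+.226)<.02)&(H[...,1]<70); print("plate z",np.median(P[w][:,2]).round(4),w.sum())
E
python3 hz.py 15; python3 hz.py 14
```

```text
nozzle z pct [0.0592 0.0633 0.066  0.0764 0.0835 0.0852 0.0872 0.1379]
cone top 70 [ 0.5848 -0.2245  0.0855] 0.0858
plate z 0.4601 777
nozzle z pct [0.0577 0.0653 0.0669 0.0772 0.0845 0.0865 0.0878 0.1283]
cone top 68 [ 0.5829 -0.2252  0.0868] 0.0871
plate z 0.4591 900
```

The cone top reads 85.8 mm against 85 mm when resting, so the body is on or within 1 mm of the plate. One more small press, then I open slowly.

Request:
apply_moves(moves=[0.02,-0.001,0,0.001,0,0.003,0,0.02,0,0,0.001,0,0,0,0.02,0,0,0,0,0,0,0.028,0,0,0,0,0,0,0.032,0,0,0,0,0,0,0.036,0,0,0,0,0,0,0.036,0,0,0,0,0,0,0.036,0,0,0,0,0,0])

```text
clock: 18.53
position: [0.5897, -0.2238, 0.0607]
ee_rot: [0.001, 1.0, 0.012, 0.004]
contact_force: [0.1, -0.7, 0.3]
width: 0.0357
```

```bash
python3 look2.py 16|head -3;python3 hz.py 16
```

```text
need tool shift mm [-5.7  0.1 -1.4] turn deg [ 0.11 -0.46 -0.02] clock 18.5333 f [ 0.1 -0.7  0.3] w 35.7
[-0.0057  0.0001 -0.0014] [ 0.0019 -0.008  -0.0004]
[ 0.58973873 -0.22378424  0.06067133]
nozzle z pct [0.0586 0.0604 0.0632 0.0748 0.0815 0.0834 0.0848 0.0876]
cone top 72 [ 0.5858 -0.225   0.0839] 0.0839
plate z 0.461 662
```

View pics/f16.png

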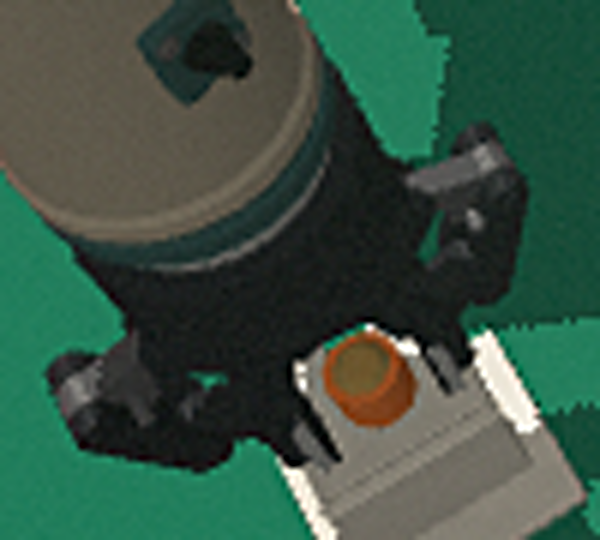

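Released: the nozzle stands at crop (370,380), cone top 84 mm, clear of both pads. I open wider and rise straight up.

Request:
apply_moves(moves=[0.05,-0.001,0,-0.002,0,0,0,0.05,-0.001,0,-0.003,0,0,0,0.05,0,0,-0.004,0,0,0,0.05,0,0,-0.008,0,0,0,0.05,0,0,-0.012,0,0,0,0.05,0,0,-0.015,0,0,0,0.05,0,0,-0.02,0,0,0,0.05,0,0,-0.02,0,0,0])

```text
clock: 19.25
position: [0.5842, -0.2223, 0.1457]
ee_rot: [-0.001, 1.0, 0.012, -0.0]
contact_force: [0.0, 0.3, 0.5]
width: 0.05
```

Request:
apply_moves(moves=[0.05,-0.02,0,-0.02,0,0,0,0.05,-0.03,0,-0.015,0,0,0,0.05,-0.03,0,-0.01,0,0,0,0.05,-0.03,0,-0.01,0,0,0,0.05,-0.03,0,0,0,0,0,0.05,-0.03,0,0,0,0,0,0.05,-0.02,0,0,0,0,0,0.05,0,0,0,0,0,0])

```text
clock: 19.92
position: [0.3918, -0.2287, 0.2137]
ee_rot: [0.005, 1.0, 0.014, 0.01]
contact_force: [0.3, 0.6, -1.4]
width: 0.0499
```

```bash
python3 - <<'E'
from h import *
from rig import imaging
s,p,R=state(); print(p,s["clock"],s["contact_force"])
o=[]
for n in("scene","top"):
    d=imaging.get_image(n); np.savez(f"{n}17.npz",**d); cv2.imwrite(f"pics/{n}17.png",d["image"][:,:,::-1])
    u,v=proj(d,[.58,-.225,.06]).astype(int); o.append(cv2.resize(d["image"][v-30:v+35,u-32:u+33,::-1],None,fx=6,fy=6,interpolation=cv2.INTER_CUBIC))
    P,ok=pts(d);H=hsv(d)
    m=ok&(np.hypot(P[...,0]-.585,P[...,1]+.225)<.022)&(H[...,1]>110)&(H[...,0]<30)&(P[...,2]>.062)
    for z0 in np.arange(.06,.09,.005):
        q=P[m&(P[...,2]>=z0)&(P[...,2]<z0+.005)]
        if len(q)>2: print(n,round(z0,3),len(q),"x",q[:,0].min().round(4),q[:,0].max().round(4),"y",q[:,1].min().round(4),q[:,1].max().round(4),"med",np.median(q,0).round(4))
    w=ok&(abs(P[...,0]-.572)<.02)&(abs(P[...,1]+.225)<.03)&(H[...,1]<70)&(P[...,2]>.05); print("plate z",np.median(P[w][:,2]).round(4))
cv2.imwrite("pics/end.png",np.hstack(o))
E
python3 - <<'E'
import sys; sys.path.insert(0,'.')
E
```

```text
[ 0.3917869  -0.2287394   0.21367208] 19.9167 [ 0.34721071  0.57716244 -1.39131827]
scene 0.06 7 x 0.5905 0.5968 y -0.2344 -0.2156 med [ 0.5944 -0.222   0.0637]
scene 0.065 15 x 0.5883 0.5968 y -0.2347 -0.2138 med [ 0.5948 -0.2256  0.0671]
scene 0.07 21 x 0.5862 0.5976 y -0.2358 -0.2135 med [ 0.5947 -0.2244  0.0736]
scene 0.075 14 x 0.583 0.5963 y -0.2338 -0.2163 med [ 0.5941 -0.2252  0.079 ]
scene 0.08 104 x 0.5726 0.5958 y -0.2361 -0.2137 med [ 0.5862 -0.2245  0.0824]
scene 0.085 16 x 0.5787 0.5896 y -0.2312 -0.2188 med [ 0.5847 -0.2235  0.0856]
plate z 0.0598
top 0.06 4 x 0.5745 0.581 y -0.2361 -0.2123 med [ 0.5787 -0.2144  0.0633]
top 0.065 7 x 0.5736 0.587 y -0.2193 -0.211 med [ 0.5782 -0.2132  0.0682]
top 0.07 7 x 0.5726 0.5814 y -0.2242 -0.2117 med [ 0.5755 -0.2144  0.0742]
top 0.075 8 x 0.574 0.5907 y -0.2322 -0.2106 med [ 0.5774 -0.2158  0.0791]
top 0.08 69 x 0.5733 0.5952 y -0.2332 -0.2099 med [ 0.5822 -0.2203  0.0827]
top 0.085 25 x 0.5771 0.5942 y -0.2298 -0.2169 med [ 0.5853 -0.2231  0.0863]
plate z 0.0606
```

View pics/end.png

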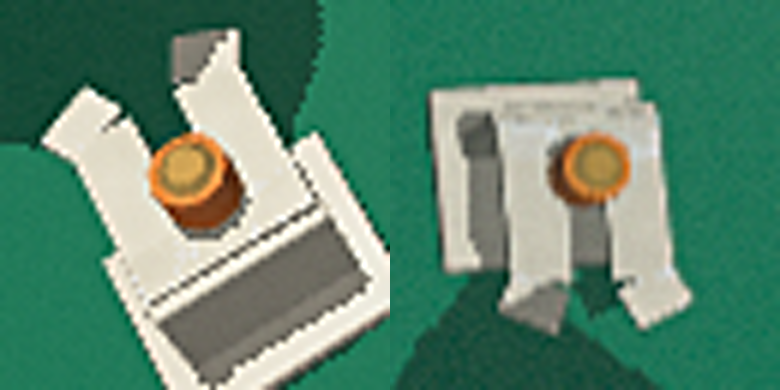

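View pics/scene17.png

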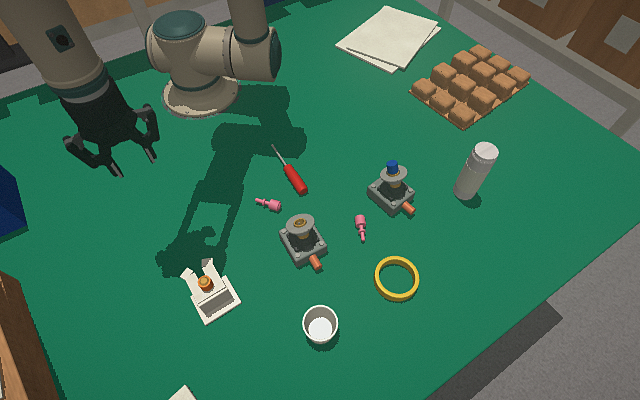

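The nozzle stands upright at the slot's back: end crop (187,180) left and (595,168) right, body rim at 82 mm, vertical sides. The sleeve is forward, and the blue plug and bystanders look unmoved. I let the arm settle, then hand in.

Request:
apply_moves(moves=[0.05,0,0,0,0,0,0,0.05,0,0,0,0,0,0,0.05,0,0,0,0,0,0,0.05,0,0,0,0,0,0,0.05,0,0,0,0,0,0,0.05,0,0,0,0,0,0,0.05,0,0,0,0,0,0,0.05,0,0,0,0,0,0])

```text
clock: 20.68
position: [0.4017, -0.2307, 0.2139]
ee_rot: [0.006, 1.0, 0.016, 0.013]
contact_force: [-0.1, 0.5, -0.4]
width: 0.0497
```

Run:
```python
from h import *
from rig import imaging, workorder
d=imaging.get_image("scene"); a=load("scene17.npz"); b=load("scene0.npz")
df=np.abs(d["image"].astype(int)-b["image"]).max(2)
for n,X in(("blue",[.585,.2,.1]),):
    pass
for n,(u,v) in dict(blue=(392,172),tape=(397,278),cup=(320,325),spray=(476,170),driver=(293,180),fork=(205,285)).items():
    print(n,"vs start",np.median(df[v-12:v+12,u-12:u+12]),"vs prev",np.median(np.abs(d["image"].astype(int)-a["image"]).max(2)[v-12:v+12,u-12:u+12]))
print(workorder.sign_off())
```

```text
blue vs start 4.0 vs prev 3.0
tape vs start 4.0 vs prev 3.0
cup vs start 4.0 vs prev 1.0
spray vs start 4.0 vs prev 2.0
driver vs start 4.0 vs prev 3.0
fork vs start 16.5 vs prev 2.0
the job is handed in; nothing more can be done
None
```

I uncoupled the orange nozzle, parked it upright in the white fork and let go. The job was handed in at about 20.7 s of the 51 s allowed.

- **Uncoupling:** I pressed the flange ring evenly with both fingers astride the nozzle. The measured force was about 12 N when the nozzle sprang up. I then let the sleeve snap forward and drew the nozzle out along the axis.
- **Parking:** I slid the neck into the slot to light contact with the back (about 2 N), lowered the body onto the plate and opened the gripper.
- **Last checks:** The nozzle stands upright with its body rim at about 82 mm, which matches resting on the plate. It sits at the back of the slot, and the arm is clear with no contact. The sleeve is forward. The blue plug, tape, cup, spray can and screwdriver show no change in the pictures from the start.
- **Disagreements:**
  - The two cameras differ by about 2.5 mm in y. I settled this by comparing the fingers with the target in the same picture.
  - The nozzle may sit about 1 mm off the slot's centre line.
  - The gripper read 23 mm on the 24 mm body.
  - On release the tool moved forward about 3.6 mm. The nozzle stayed upright at the back of the slot.

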